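# Find the loose caps and close up the good bolts on the gauging rail

## Robot

A 7-joint arm with a two-finger parallel gripper is mounted at the origin on the work surface. World frame = base frame: x ahead of the robot, y to its left, z up, the work surface at z = 0. Lengths are in mm, angles in rad, forces in N, time in s.
With the tool pointing down it reaches from about 350 to 900 mm from the base axis. Payload 8.1 kg.
Tool frame: the origin (TCP) lies at the very end of the fingers, on their centre line; the grasp point (between the pads) lies 19 mm behind it; z points along the fingers, y is the direction in which the jaws open and shut (so a half turn about z gives the same grasp; the last joint's range is limited). The gripper opens to 85 mm and grips with 20 to 120 N. Pads are 22 mm wide; open, the fingers measure 114 mm over their backs; the gripper's body (76 mm by 85 mm) begins 54 mm behind the grasp point. The pads swing forward as they close: fully open they stand 13 mm farther back than shut.
Start: joints at [-1.364, 0.434, 0.025, 1.573, -0.012, 1.134, -0.075], TCP at [190.57, 595.252, 231.323] pointing down, gripper open.
Joint ranges: [-2.62, 2.62], [-0.44, 2.09], [-1.27, 1.32], [0.08, 2.57], [-1.32, 4.46], [0.12, 2], [-2.74, 2.74]. Speed limits (rad/s): [2.22, 2.22, 3.01, 3.01, 3.14, 3.14, 3.14].

## Interface

Orientations are given as a 3x3 rotation matrix whose columns are the frame's x, y, z axes.
In Python, from rig import telemetry, optics, job_done gives the robot as it stands. The module is installed in compiled form; this text tells all that it offers.
- The arm moves only by the tool carry_out, never from a script. Its argument "motion" is a list of rows, each a list of 5 numbers: the shift along the tool's x, y, z in mm, then the turn about the tool's z in degrees, then the gripper command: -1 is fully open, 1 is shut, values between are in proportion. A call has 1 to 5 rows; each row is the pose to reach, as a shift and turn from the pose commanded when the call began, along the tool's axes at that moment; what a row does not reach only later rows make up. A row lasts 1/12 s, in which the tool goes at most 41.7 mm and 7.16 degrees, less where a joint would pass 70% of its speed; a pose out of reach is approached as far as the arm can. A call with a gripper value outside its range is refused whole. The fingers move at their own pace and stop on an object; the grip force is fixed at half the most. Time passes only in rows, so rows that repeat a pose let the fingers close. It gives the time, the measured TCP pose, the force and the opening at its end, in the units of the state.
- telemetry.read_state(): the state, without advancing time (a new reading comes with each control period).
- optics.snapshot(name): name is "scene" or "top"; returns the picture (400x640x3 uint8, red, green, blue); there is no depth.
- optics.camera_info(name): a dict with "fx", "fy", "cx", "cy" (pixels), "eye" and "rotation" of the camera in the world. Camera axes: x right, y down, z forward; pixel columns grow to the right and rows downward; lengths in mm; the calibration is good to about 2 mm. A picture is of the moment at which its call begins. camera_info takes no time and is no camera call.
- job_done(): hands the job in, once; it reports no verdict.
The state is a dict: "time_s": time; "joints": joint angles; "qvel": joint speeds; "tau": joint torques, N m; "ee_pos": TCP position; "tcp_rot": TCP orientation; "ft_force": force on the tool from outside, world axes, zero at the start; "wrist_torque": the same for the moment, N m; "finger_gap": finger opening in mm.
Only numpy, scipy, OpenCV 4.12 (cv2) and the standard library are available. Lean on these libraries where they do the work, as an engineer would, in place of code of your own. Each camera call takes 0.05 s, during which the arm holds its last target.

## Task

Gently twist the cap of each bolt on the rail an eighth of a turn clockwise and let go there: a sound cap gives a few degrees and comes up firm (let the fingers slip; never grip the plastic caps hard), a loose one keeps turning. Put every bolt with a loose cap into the rework tray and leave the sound ones standing in the rail. Then back off the follower's clamp screw by a sixth to a quarter of a turn before moving the follower, slide it to push the sound bolts up against each other and the end stop, and tighten the screw again, leaving the other things on the bench where they are.

Things in the scene. Friction and masses are not known exactly. Their poses are not given: they have to be found in the camera images.
- bolt_1: T-slot bolt standing on its head, or absent: square head 40 x 40 x 18 mm, steel shank 24 mm across, round grey screw cap 40 mm across from 72 to 112 mm above the underside; about 0.36 kg, centre of mass 40 mm up. All look alike; any cap may be loose or sound. Origin: centre of the underside, z along the shank. It starts in the rail's channel, where the head can turn only about 0.1 rad either way
- cap_1 (a joint): turn of the cap on bolt_1, rad, 0 at the start, negative clockwise from above; a black rib on top shows it. A sound cap takes up about 0.12 rad clockwise (0.08 N m), stops firm and stays there when let go; fingers gripping lightly (12 N) then slip on it. A loose cap turns on and on (under 0.02 N m) but stays on the bolt. The plastic cracks if gripped with more than about 50 N
- bolt_2: T-slot bolt standing on its head, or absent: square head 40 x 40 x 18 mm, steel shank 24 mm across, round grey screw cap 40 mm across from 72 to 112 mm above the underside; about 0.36 kg, centre of mass 40 mm up. All look alike; any cap may be loose or sound. Origin: centre of the underside, z along the shank. It starts in the rail's channel, where the head can turn only about 0.1 rad either way
- cap_2 (a joint): turn of the cap on bolt_2, rad, 0 at the start, negative clockwise from above; a black rib on top shows it. A sound cap takes up about 0.12 rad clockwise (0.08 N m), stops firm and stays there when let go; fingers gripping lightly (12 N) then slip on it. A loose cap turns on and on (under 0.02 N m) but stays on the bolt. The plastic cracks if gripped with more than about 50 N
- bolt_3: T-slot bolt standing on its head, or absent: square head 40 x 40 x 18 mm, steel shank 24 mm across, round grey screw cap 40 mm across from 72 to 112 mm above the underside; about 0.36 kg, centre of mass 40 mm up. All look alike; any cap may be loose or sound. Origin: centre of the underside, z along the shank. It starts in the rail's channel, where the head can turn only about 0.1 rad either way
- cap_3 (a joint): turn of the cap on bolt_3, rad, 0 at the start, negative clockwise from above; a black rib on top shows it. A sound cap takes up about 0.12 rad clockwise (0.08 N m), stops firm and stays there when let go; fingers gripping lightly (12 N) then slip on it. A loose cap turns on and on (under 0.02 N m) but stays on the bolt. The plastic cracks if gripped with more than about 50 N
- bolt_4: T-slot bolt standing on its head, or absent: square head 40 x 40 x 18 mm, steel shank 24 mm across, round grey screw cap 40 mm across from 72 to 112 mm above the underside; about 0.36 kg, centre of mass 40 mm up. All look alike; any cap may be loose or sound. Origin: centre of the underside, z along the shank. It starts in the rail's channel, where the head can turn only about 0.1 rad either way
- cap_4 (a joint): turn of the cap on bolt_4, rad, 0 at the start, negative clockwise from above; a black rib on top shows it. A sound cap takes up about 0.12 rad clockwise (0.08 N m), stops firm and stays there when let go; fingers gripping lightly (12 N) then slip on it. A loose cap turns on and on (under 0.02 N m) but stays on the bolt. The plastic cracks if gripped with more than about 50 N
- bolt_5: T-slot bolt standing on its head, or absent: square head 40 x 40 x 18 mm, steel shank 24 mm across, round grey screw cap 40 mm across from 72 to 112 mm above the underside; about 0.36 kg, centre of mass 40 mm up. All look alike; any cap may be loose or sound. Origin: centre of the underside, z along the shank. It starts in the rail's channel, where the head can turn only about 0.1 rad either way
- cap_5 (a joint): turn of the cap on bolt_5, rad, 0 at the start, negative clockwise from above; a black rib on top shows it. A sound cap takes up about 0.12 rad clockwise (0.08 N m), stops firm and stays there when let go; fingers gripping lightly (12 N) then slip on it. A loose cap turns on and on (under 0.02 N m) but stays on the bolt. The plastic cracks if gripped with more than about 50 N
- bolt_6: T-slot bolt standing on its head, or absent: square head 40 x 40 x 18 mm, steel shank 24 mm across, round grey screw cap 40 mm across from 72 to 112 mm above the underside; about 0.36 kg, centre of mass 40 mm up. All look alike; any cap may be loose or sound. Origin: centre of the underside, z along the shank. It starts in the rail's channel, where the head can turn only about 0.1 rad either way
- cap_6 (a joint): turn of the cap on bolt_6, rad, 0 at the start, negative clockwise from above; a black rib on top shows it. A sound cap takes up about 0.12 rad clockwise (0.08 N m), stops firm and stays there when let go; fingers gripping lightly (12 N) then slip on it. A loose cap turns on and on (under 0.02 N m) but stays on the bolt. The plastic cracks if gripped with more than about 50 N
- rail: gauging rail fixed to the bench, 510 x 92 mm. Origin on the bench, x along the rail towards the end stop, z up. Channel 44 mm wide, centred on y = 0, floor 8 mm and wall tops 28 mm above the bench. End stop: steel block 50 mm high, its face at x = +220 mm. The bolts start about 60 mm apart at x = -130 to +170 mm; any of these places may be empty
- stop_face (a point): point on the end stop's face, mid-channel at floor level (8 mm above the bench); axes as the rail's (x towards the stop)
- follower (a joint): travel of the follower along the rail, 0 to 0.36 m towards the stop; at 0 its screw's axis is at rail x = -225 mm. Parked within 12 mm of 0. A grey saddle 84 mm wide, top 43 mm above the bench, over a block in the channel; drags with about 4 N, stays where left. (The clamp does not lock it in the simulation, but it must not be slid while clamped)
- follower_front (a point): middle of the follower's front face, which pushes the bolt heads: 45 mm ahead of the clamp screw's axis, 18 mm above the bench; axes as the rail's
- clamp_screw (a joint): angle of the clamp screw on the follower, rad: 0 = tight (bar along the rail; starts within 0.05 of it), growing as it is backed off anticlockwise from above, to 1.7 at most; turns with about 0.12 N m, stays where left
- clamp_bar (a point): centre of the screw's black grip bar, 50 mm long, 12 mm thick, 28 mm high, centre 74 mm above the bench on the screw's axis; its x axis is the bar's length. It rides with the follower; grip it from above to turn the screw and to slide the follower
- rework_tray: loose open cardboard tray for rework, outside 120 (x) x 180 (y) x 34 mm, walls and floor 4 mm thick, empty at the start; origin at the centre of its underside
- stray_bolt_1: bystander: uncapped hexagon bolt standing on its head, 46 mm wide, 90 mm high; origin at the middle of its underside
- stray_bolt_2: bystander: uncapped hexagon bolt standing on its head, 46 mm wide, 110 mm high; origin at the middle of its underside
- ring_gauge: bystander: steel ring 80 mm across, 18 mm high; origin at the middle of its underside
- wrench: bystander: steel wrench 200 mm long, lying; origin at the middle of its underside
- oil_bottle: bystander: white plastic bottle 56 mm across, 150 mm high; origin at the middle of its underside

How it is judged:
By the outcome, as a careful person would: the job done as asked, in the order asked, and still so for the second after the job is handed in, with the robot touching nothing.
Of bolt_1, bolt_3, bolt_4 only 2 to 3 are there at a start; the rules pass over those that are not, and their reading is None.
Of bolt_2, bolt_5, bolt_6 only 2 to 3 are there at a start; the rules pass over those that are not, and their reading is None.
At some moment in a run one of rework_tray may be knocked a few centimetres aside while the robot is not near it.
Once in a run the grip may slacken for a moment while it holds something.
It also fails if it takes over 210 s, if anything falls off the work surface, if the arm or the gripper's body presses on something with over 40 N, if the wrist force passes 120 N, or if a joint passes its speed limit or range.

## Working session

There is one attempt and no reset: what is moved stays moved. The work goes in short steps, Python scripts to look and compute and a tool call to move; the robot and the scene stay as the last step left them, time stands still between calls to the robot, and variables do not carry over. Pictures are saved under pics/ and viewed, and the job is handed in when it is done.

Besides the shell and the picture viewer there is one more tool, called after "Request:" by a JSON object that holds its "method" and its "body", one argument or row to a line. carry_out: Moves the arm, as the interface text tells. Its arguments: {"type":"object","properties":{"motion":{"type":"array"}},"required":["motion"]}

```bash
mkdir -p pics; python3 - <<'E'
from rig import telemetry, optics
import cv2
s=telemetry.read_state()
for k,v in s.items(): print(k,v)
for n in("scene","top"):
    print(n,optics.camera_info(n))
    cv2.imwrite(f"pics/{n}0.png",optics.snapshot(n)[:,:,::-1])
E
```

```text
time_s 0.0
joints [-1.36355622  0.43524438  0.02496741  1.57411712 -0.01160577  1.13400024
 -0.07508408]
qvel [-7.62719314e-04  6.17685053e-04  4.63376523e-04  9.09987145e-05
  7.63870181e-04 -6.55308584e-07  5.85804043e-04]
tau [ 5.37680603e-05 -6.70486879e+01  1.02497611e+00 -3.16195965e+01
  1.54178333e-02  1.27404631e-02 -2.23813885e-05]
ee_pos [190.4586673  594.72894931 230.50486967]
tcp_rot [[-9.52366657e-01  3.04955112e-01 -3.60250377e-04]
 [ 3.04955292e-01  9.52365351e-01 -1.58358243e-03]
 [-1.39831580e-04 -1.61801136e-03 -9.99998681e-01]]
ft_force [-0.19810102 -0.00583515 -0.01520392]
wrist_torque [ 0.01371086  0.03297596 -0.00907346]
finger_gap 85.46044713240546
scene {'fx': 415.10057998661466, 'fy': 415.10057998661466, 'cx': 326.5884426993594, 'cy': 198.4581071996405, 'eye': array([977.1219373 , 583.65546827, 817.71118915]), 'rotation': array([[-0.85328805,  0.37979333, -0.35729053],
       [ 0.52143077,  0.61744745, -0.58895552],
       [-0.00307325, -0.68885098, -0.72489646]])}
top {'fx': 512.6640481666766, 'fy': 512.6640481666766, 'cx': 317.5082376274458, 'cy': 194.50343957025197, 'eye': array([ 523.03067593,    6.78054013, 1342.71121862]), 'rotation': array([[ 0.01811157, -0.99806808,  0.05943124],
       [-0.99983505, -0.01799864,  0.00243495],
       [-0.00136056, -0.05946554, -0.99822943]])}
```

View pics/scene0.png

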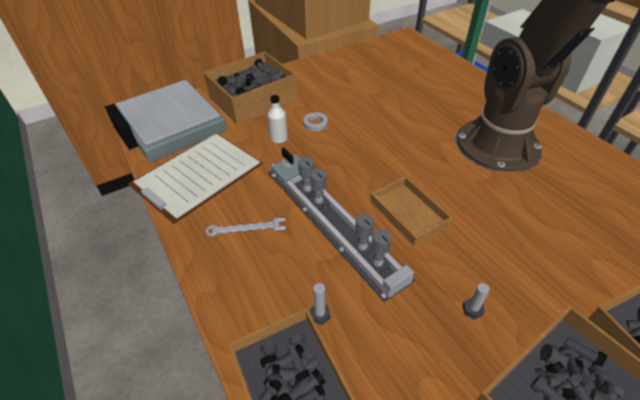

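View pics/top0.png

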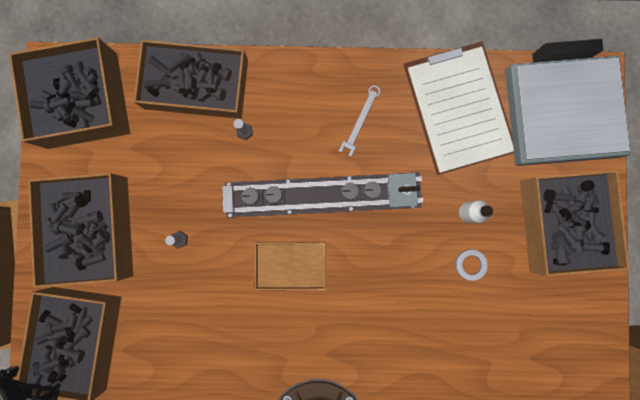

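Both views show four bolts in the rail: in the top view at about (249,196), (272,195), (350,190) and (372,189). The follower is at (404,190), the stop at (227,198) and the tray at (291,266). I'll zoom in and measure.

```bash
cat > h.py <<'E'
import numpy as np, cv2
from rig import telemetry, optics
def ray(n,u,v):
    c=optics.camera_info(n); d=np.array([(u-c['cx'])/c['fx'],(v-c['cy'])/c['fy'],1.]); return np.array(c['eye']),c['rotation']@d
def pt(n,u,v,z):
    e,d=ray(n,u,v); return e+d*(z-e[2])/d[2]
def proj(n,p):
    c=optics.camera_info(n); q=c['rotation'].T@(np.array(p,float)-c['eye']); return np.array([c['cx']+c['fx']*q[0]/q[2],c['cy']+c['fy']*q[1]/q[2]])
def save(n,name,box=None,s=1):
    im=optics.snapshot(n)
    o=im[:,:,::-1]
    if box: o=o[box[1]:box[3],box[0]:box[2]]
    cv2.imwrite(f"pics/{name}.png",cv2.resize(o,None,fx=s,fy=s,interpolation=cv2.INTER_CUBIC)); return im
E
python3 - <<'E'
import cv2
a=cv2.imread('pics/top0.png')[165:225,215:430]; cv2.imwrite('pics/top0z.png',cv2.resize(a,None,fx=3.7,fy=3.7,interpolation=cv2.INTER_CUBIC))
a=cv2.imread('pics/scene0.png')[140:300,260:460]; cv2.imwrite('pics/scene0z.png',cv2.resize(a,None,fx=3.7,fy=3.7,interpolation=cv2.INTER_CUBIC))
E
```

```text
(no output)
```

View pics/top0z.png

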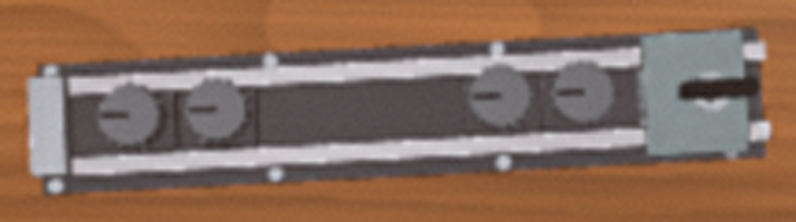

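View pics/scene0z.png

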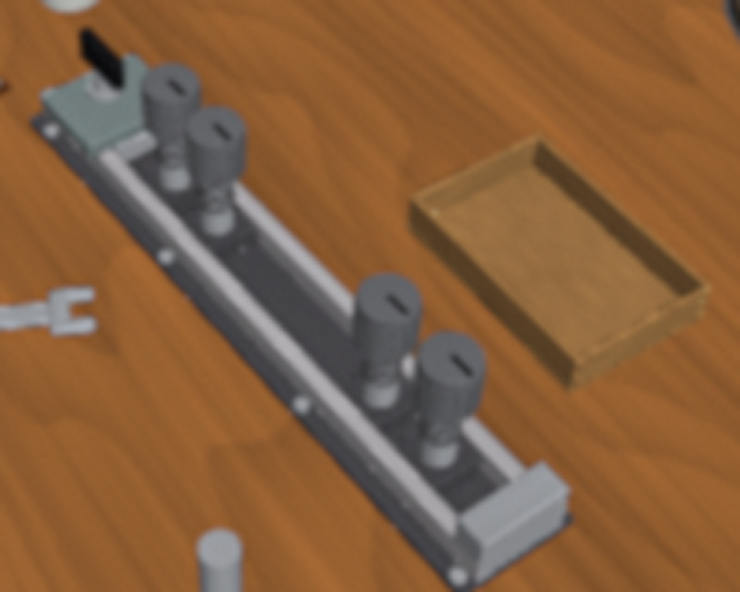

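```bash
python3 - <<'E'
from h import *
im=cv2.imread('pics/top0.png').astype(int)
sub=im
mx=sub.max(2);mn=sub.min(2)
m=((mn>135)&(mx-mn<25)).astype(np.uint8)
# wall strips between u 236..385 
ups,los=[],[]
for u in range(238,384,3):
    # predicted centre line
    vc=165+(126.5-(u-234)*3.7*30/570)/3.7
    col=m[:,u]
    vs=np.where(col)[0]
    up=vs[(vs>vc-16)&(vs<vc-5)]; lo=vs[(vs>vc+5)&(vs<vc+16)]
    if len(up): ups.append((u,up.mean()))
    if len(lo): los.append((u,lo.mean()))
fu=np.polyfit(*np.array(ups).T,1); fl=np.polyfit(*np.array(los).T,1)
print(fu,fl,len(ups),len(los))
P=[];
for u in (240,380):
    a=pt('top',u,np.polyval(fu,u),28);b=pt('top',u,np.polyval(fl,u),28); print(a,b,np.linalg.norm(a-b)); P.append((a+b)/2)
ax=P[0]-P[1]; ax/=np.linalg.norm(ax); yaw=np.arctan2(ax[1],ax[0]); print('axis',ax,'yaw deg',np.degrees(yaw),P)
# stop: light block segments
hsv=cv2.cvtColor(im.astype(np.uint8),cv2.COLOR_BGR2HSV)
for (x0,y0,x1,y1),nm in [((220,180,240,218),'stop'),((385,170,425,212),'fol')]:
    print(nm); print(im[(y0+y1)//2-5,x0:x1].tolist())
# caps
cap=(mx<135)&(mn>85)&(mx-mn<16)
cv2.imwrite('pics/capm.png',cv2.resize((cap[165:225,215:430]*255).astype(np.uint8),None,fx=3.7,fy=3.7,interpolation=cv2.INTER_NEAREST))
E
```

```text
[-5.11394558e-02  1.99496088e+02] [-5.08049887e-02  2.21474036e+02] 49 49
[616.46452984 209.62474566  28.        ] [559.75225609 208.08720411  28.        ] 56.733112267308414
[ 641.41667098 -150.09796984   28.        ] [ 584.49419311 -150.71647242   28.        ] 56.925838002557654
axis [-0.06899629  0.99761692  0.        ] yaw deg 93.95633929882953 [array([588.10839296, 208.85597488,  28.        ]), array([ 612.95543205, -150.40722113,   28.        ])]
stop
[[59, 104, 168], [64, 108, 170], [110, 133, 174], [174, 172, 176], [185, 178, 177], [183, 176, 175], [184, 178, 178], [188, 181, 183], [189, 183, 181], [185, 180, 181], [187, 183, 183], [178, 173, 172], [99, 97, 101], [57, 61, 69], [63, 64, 72], [74, 74, 82], [75, 74, 85], [74, 73, 83], [76, 74, 83], [77, 77, 84]]
fol
[[77, 74, 82], [80, 79, 85], [107, 104, 109], [136, 135, 132], [154, 152, 141], [148, 148, 139], [145, 144, 135], [146, 145, 135], [145, 145, 136], [147, 146, 137], [145, 143, 135], [147, 146, 137], [147, 146, 136], [145, 144, 136], [139, 139, 130], [130, 128, 123], [114, 115, 110], [104, 105, 102], [92, 93, 92], [105, 104, 104], [116, 113, 116], [119, 115, 118], [118, 115, 117], [102, 100, 103], [93, 92, 94], [88, 85, 87], [75, 76, 78], [68, 69, 72], [65, 67, 72], [68, 69, 73], [72, 73, 76], [44, 48, 56], [41, 44, 53], [41, 42, 52], [49, 54, 63], [66, 82, 111], [66, 105, 161], [63, 107, 166], [61, 104, 163], [65, 107, 167]]
```

View pics/capm.png

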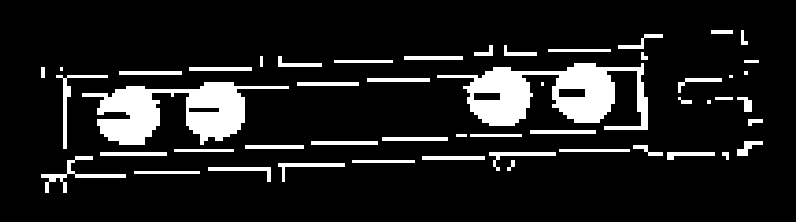

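```bash
cat >> h.py <<'E'
AX=np.array([-0.0690,0.9976,0]); AY=np.array([-0.9976,-0.0690,0])
def caps(im,z=120):
    im=im.astype(int);mx=im.max(2);mn=im.min(2)
    m=((mx<135)&(mn>85)&(mx-mn<16)).astype(np.uint8)
    m[:175]=0;m[215:]=0;m[:,:234]=0;m[:,388:]=0
    m=cv2.morphologyEx(m,cv2.MORPH_CLOSE,np.ones((5,5),np.uint8)); m=cv2.morphologyEx(m,cv2.MORPH_OPEN,np.ones((7,7),np.uint8))
    out=[]
    for c in cv2.findContours(m,cv2.RETR_EXTERNAL,cv2.CHAIN_APPROX_NONE)[0]:
        (u,v),r=cv2.minEnclosingCircle(c); M=cv2.moments(c); out.append((M['m10']/M['m00'],M['m01']/M['m00'],r,pt('top',u,v,z),pt('top',M['m10']/M['m00'],M['m01']/M['m00'],z)))
    return out
E
python3 - <<'E'
from h import *
im=cv2.imread('pics/top0.png')[:,:,::-1]
C=np.array([588.11,208.86,0])
for u,v,r,p,q in caps(im): print(np.round([u,v,r],1),p.round(1),q.round(1),'along/across',((q-C)@AX).round(1),((q-C)@AY).round(1))
# stop face top edge at z=50 : edge col 231.9 at row ~194
p=pt('top',231.9,194,50);print('stop face',p,(p-C)@AX)
# follower corners / bar
i=im.astype(int);b=(i.max(2)<45).astype(np.uint8);b[:170]=0;b[205:]=0;b[:,:385]=0;b[:,430:]=0
ys,xs=np.where(b);print(xs.min(),xs.max(),ys.min(),ys.max(),xs.mean(),ys.mean());
(c,s,a)=cv2.minAreaRect(np.c_[xs,ys].astype(np.float32));print(c,s,a); p=pt('top',c[0],c[1],88);print('bar',p,(p-C)@AX,(p-C)@AY)
for z in(0,34):
  for u,v in[(256,242.5),(325.5,242.5),(325.5,290),(256,290)]: print(z,pt('top',u,v,z).round(0))
E
```

```text
[250.2 193.8  14.9] [593.  165.2 120. ] [594.7 170.7 120. ] along/across -38.6 -3.9
[273.1 195.4  14.3] [590.  112.4 120. ] [591.8 115.8 120. ] along/across -93.1 2.7
[350.4 191.6  15.2] [601.4 -73.8 120. ] [604.3 -68.7 120. ] along/across -278.0 3.0
[372.4 190.6  14.8] [ 605.4 -122.7  120. ] [ 607.6 -121.1  120. ] along/across -330.5 3.4
stop face [597.36828408 226.2326784   50.        ] 16.692162369482688
400 408 189 190 403.875 189.875
(403.9385070800781, 189.9923095703125) (8.062257766723633, 0.9922778010368347) 7.125016689300537
bar [ 612.6352491  -201.89383603   88.        ] -411.46026900665896 3.875626186843753
0 [475. 168.   0.]
0 [478. -13.   0.]
0 [355. -15.   0.]
0 [352. 165.   0.]
34 [476. 164.  34.]
34 [479. -13.  34.]
34 [359. -15.  34.]
34 [356. 161.  34.]
```

```bash
python3 - <<'E'
import cv2
a=cv2.imread('pics/top0.png')
b=a[160:215,375:435]; cv2.imwrite('pics/f0.png',cv2.resize(b,None,fx=10,fy=10,interpolation=cv2.INTER_NEAREST))
b=a[235:300,245:335]; cv2.imwrite('pics/t0.png',cv2.resize(b,None,fx=8,fy=8,interpolation=cv2.INTER_NEAREST))
E
```

```text
(no output)
```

View pics/f0.png

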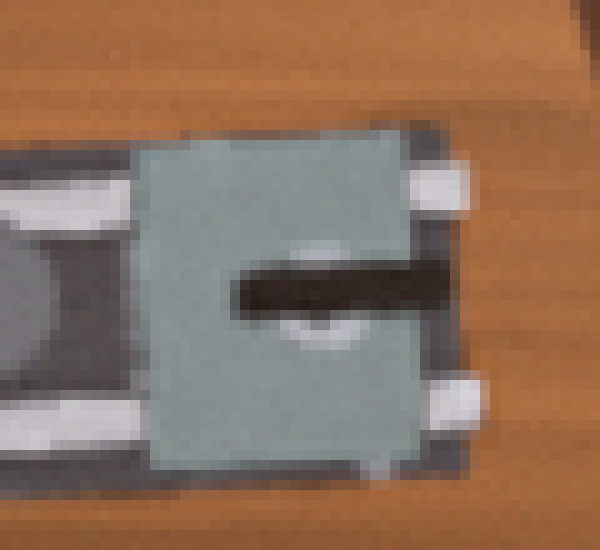

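View pics/t0.png

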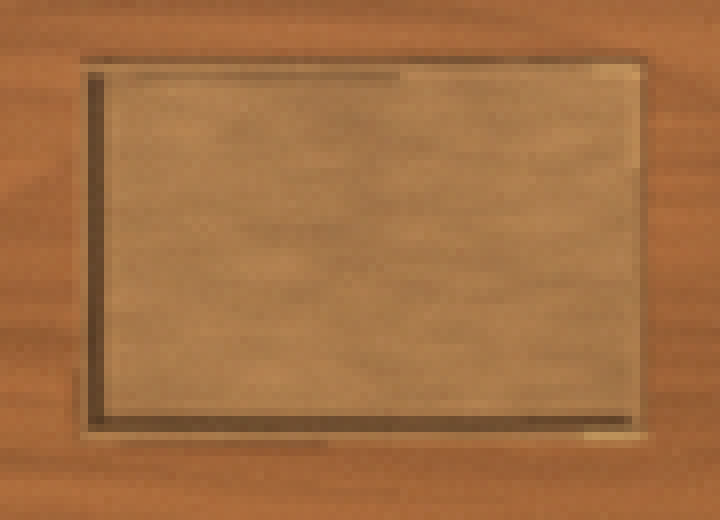

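```bash
cat >> h.py <<'E'
def go(x,y,z,yaw=None):
    s=telemetry.read_state(); R=s['tcp_rot']; d=R.T@(np.array([x,y,z])-s['ee_pos']); cy=np.degrees(np.arctan2(R[1,1],R[0,1]))
    t=0 if yaw is None else (cy-yaw+180)%360-180
    print('t',round(s['time_s'],2),'pos',s['ee_pos'].round(1),'jaw yaw',cy.round(1),'gap',round(s['finger_gap'],1),'-> shift',d.round(1),'turn',round(t,1))
def circ(u,v,n='top',z=120): return pt(n,u,v,z)
E
python3 - <<'E'
from h import *
O=np.array([588.11,208.86,0])
for u,v in[(249.6,195.8),(273.1,194.7),(349.9,190.7),(372.3,189.9)]:
    p=pt('top',u,v,120);print(p.round(1),((p-O)@AX+203).round(1),((p-O)@AY).round(1))
p=pt('top',409.2,189,88);print('bar',p.round(1),((p-O)@AX+203).round(1),((p-O)@AY).round(1))
for u,v in[(260+387/3.7,140+300/3.7),(260+452/3.7,140+357/3.7),(260+217/3.7,140+128/3.7),(260+172/3.7,140+85/3.7)]: print('scene',pt('scene',u,v,120).round(1))
p=pt('scene',260+102/3.7,140+58/3.7,74);print('scene bar',p)
go(593,168,231,4)
E
```

```text
[589.8 171.9 120. ] 166.0 0.9
[593.4 115.8 120. ] 109.8 1.1
[606.3 -67.5 120. ] -73.9 0.9
[ 609.2 -121.   120. ] -127.5 1.7
bar [ 615.3 -214.8   88. ] -221.5 2.1
scene [597.8 119.4 120. ]
scene [590.6 174.3 120. ]
scene [607.7 -62.3 120. ]
scene [ 612.  -115.2  120. ]
scene bar [ 617.30875316 -214.67042225   74.        ]
t 0.1 pos [190.4 594.8 230.6] jaw yaw 72.2 gap 85.3 -> shift [-5.135e+02 -2.838e+02  1.000e-01] turn 68.2
```

Request:
{"method": "carry_out", "body": {
  "motion": [
    [-513,-284,0,68,-0.4],
    [-513,-284,0,68,-0.4],
    [-513,-284,0,68,-0.4],
    [-513,-284,0,68,-0.4],
    [-513,-284,0,68,-0.4]
  ]
}}

```text
time_s: 0.52
ee_pos: [334.3, 441.7, 231.1]
tcp_rot: [[-0.589, 0.808, -0.0], [0.808, 0.589, -0.0], [-0.0, -0.0, -1.0]]
ft_force: [1.1, 0.6, 0.0]
finger_gap: 59.9
```

```bash
python3 -c "
from h import *
go(591,173,231,4)
print(telemetry.read_state()['joints'])"
```

```text
t 0.52 pos [334.3 441.7 231.1] jaw yaw 36.1 gap 59.9 -> shift [-3.684e+02  4.920e+01  1.000e-01] turn 32.1
[-1.18024403  0.31883631  0.21114316  1.76163915 -0.07508726  1.06934858
 -0.31336103]
```

Request:
{"method": "carry_out", "body": {
  "motion": [
    [-368,49,0,32,-0.4],
    [-368,49,0,32,-0.4],
    [-368,49,0,32,-0.4],
    [-368,49,0,32,-0.4],
    [-368,49,0,32,-0.4]
  ]
}}

```text
time_s: 0.93
ee_pos: [479.0, 292.0, 231.2]
tcp_rot: [[-0.07, 0.998, -0.0], [0.998, 0.07, -0.0], [0.0, -0.0, -1.0]]
ft_force: [-0.4, 0.1, 0.6]
finger_gap: 59.6
```

```bash
python3 -c "
from h import *
go(591,173,231,4)"
```

```text
t 0.93 pos [479.  292.  231.2] jaw yaw 4.0 gap 59.6 -> shift [-126.6  103.3    0.2] turn 0.0
```

Request:
{"method": "carry_out", "body": {
  "motion": [
    [-126,103,0,0,-0.4],
    [-126,103,0,0,-0.4],
    [-126,103,0,0,-0.4],
    [-126,103,0,0,-0.4],
    [-126,103,0,0,-0.4]
  ]
}}

```text
time_s: 1.35
ee_pos: [595.2, 167.1, 231.3]
tcp_rot: [[-0.067, 0.998, 0.003], [0.998, 0.067, -0.005], [-0.005, 0.003, -1.0]]
ft_force: [-0.1, -0.5, -0.1]
finger_gap: 59.3
```

```bash
python3 -c "
from h import *
go(591,173,130,4)
im=save('scene','s1',(240,120,460,300),3.6)"
```

```text
t 1.35 pos [595.2 167.1 231.3] jaw yaw 3.8 gap 59.3 -> shift [  6.7  -4.  101.3] turn -0.2
```

View pics/s1.png

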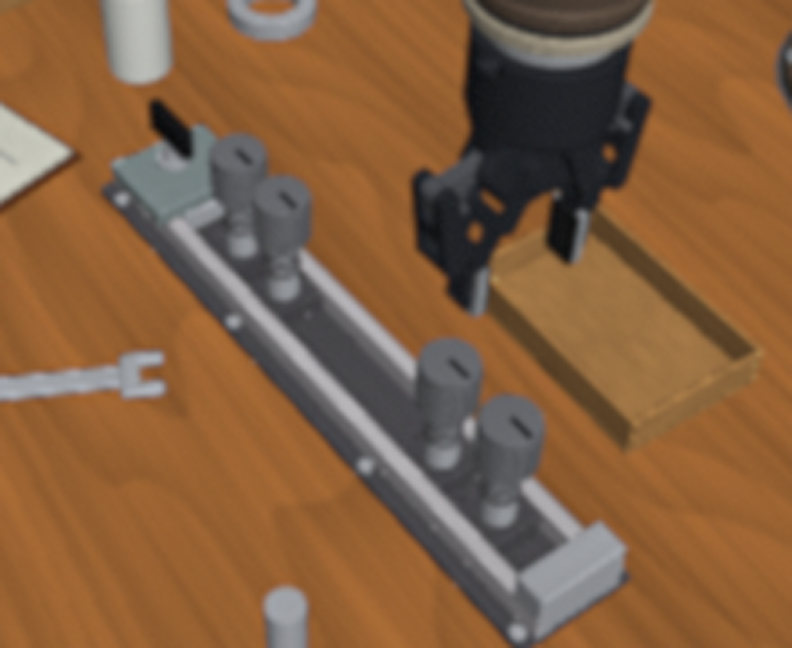

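The picture shows the gripper above the rail with its fingers opening across it, and the bolts undisturbed. I'll descend to just above the cap nearest the stop.

Request:
{"method": "carry_out", "body": {
  "motion": [
    [6,-4,40,0,-0.4],
    [6,-4,80,0,-0.4],
    [6,-4,95,0,-0.4],
    [6,-4,95,0,-0.4],
    [6,-4,95,0,-0.4]
  ]
}}

```text
time_s: 1.82
ee_pos: [585.2, 182.6, 135.9]
tcp_rot: [[-0.078, 0.997, -0.002], [0.997, 0.078, -0.0], [-0.0, -0.002, -1.0]]
ft_force: [-1.0, -0.2, 0.6]
finger_gap: 59.7
```

```bash
python3 -c "
from h import *
go(591,173,80,4)
im=save('top','t1',(225,165,335,225),7)"
```

```text
t 1.82 pos [585.2 182.6 135.9] jaw yaw 4.5 gap 59.7 -> shift [-10.    5.2  55.9] turn 0.5
```

View pics/t1.png

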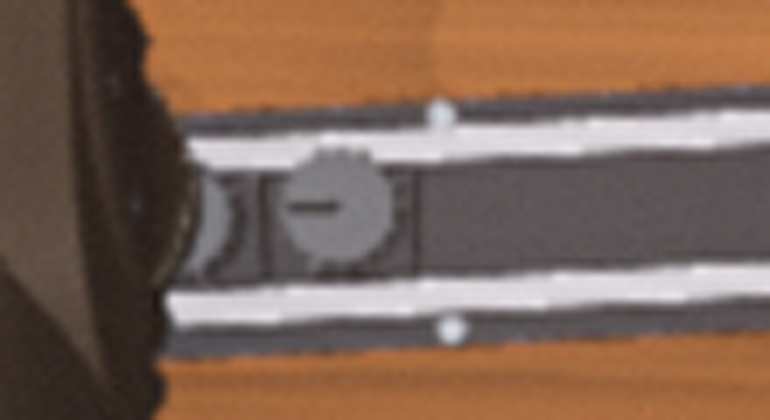

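The view shows the hand still off target, about 10 mm short toward the stop side, and cap 2's rib is unchanged. I'll correct that before descending.

Request:
{"method": "carry_out", "body": {
  "motion": [
    [-10,5,0,0,-0.4],
    [-10,5,0,0,-0.4],
    [-10,5,0,0,-0.4]
  ]
}}

```text
time_s: 2.12
ee_pos: [593.2, 171.1, 137.8]
tcp_rot: [[-0.076, 0.997, 0.003], [0.997, 0.076, 0.0], [0.0, 0.003, -1.0]]
ft_force: [-0.1, -0.2, -0.2]
finger_gap: 59.5
```

```bash
python3 -c "
from h import *
go(591,173,80,4)"
```

```text
t 2.12 pos [593.2 171.1 137.8] jaw yaw 4.3 gap 59.5 -> shift [ 2.  -2.2 57.8] turn 0.3
```

Request:
{"method": "carry_out", "body": {
  "motion": [
    [1.5,-2,15,0,-0.4],
    [1.5,-2,30,0,-0.4],
    [1.5,-2,45,0,-0.4],
    [1.5,-2,57,0,-0.4],
    [1.5,-2,57,0,-0.4]
  ]
}}

```text
time_s: 2.53
ee_pos: [588.6, 173.3, 77.5]
tcp_rot: [[-0.077, 0.997, -0.003], [0.997, 0.077, -0.001], [-0.001, -0.003, -1.0]]
ft_force: [-0.5, -0.4, -1.0]
finger_gap: 59.8
```

Request:
{"method": "carry_out", "body": {
  "motion": [
    [0,0,0,0,-0.1],
    [0,0,0,0,0.0],
    [0,0,0,0,0.02],
    [0,0,0,0,0.02]
  ]
}}

```text
time_s: 2.87
ee_pos: [590.4, 173.7, 80.2]
tcp_rot: [[-0.077, 0.997, 0.001], [0.997, 0.077, 0.001], [0.001, 0.001, -1.0]]
ft_force: [0.5, 0.1, -0.0]
finger_gap: 41.7
```

```bash
python3 -c "
from h import *
go(591,173,80,4); s=telemetry.read_state(); print(s['ft_force'],s['wrist_torque'],s['finger_gap'])
im=save('scene','s2',(300,120,460,300),3.2)"
```

```text
t 2.87 pos [590.4 173.7  80.2] jaw yaw 4.4 gap 41.7 -> shift [-0.7  0.6  0.2] turn 0.4
[ 0.46473266  0.14927086 -0.00056915] [0.02905132 0.02969442 0.06696088] 41.726165300357216
```

View pics/s2.png

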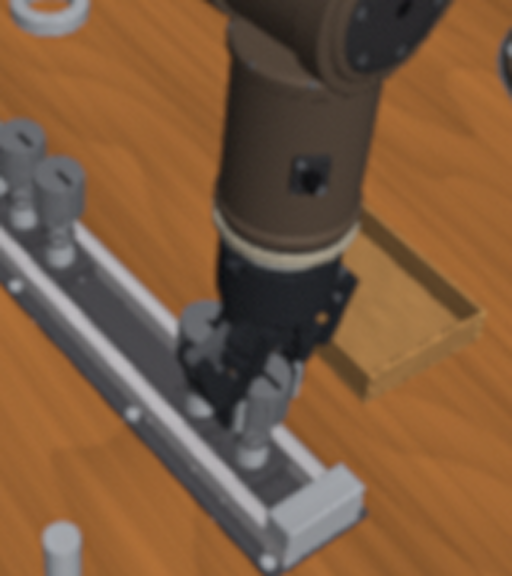

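The picture shows the fingers on either side of the cap nearest the stop. I'll close in small steps.

Request:
{"method": "carry_out", "body": {
  "motion": [
    [0,0,0,0,0.05],
    [0,0,0,0,0.05],
    [0,0,0,0,0.06],
    [0,0,0,0,0.06]
  ]
}}

```text
time_s: 3.25
ee_pos: [589.7, 173.5, 79.4]
tcp_rot: [[-0.077, 0.997, -0.0], [0.997, 0.077, 0.0], [0.0, -0.0, -1.0]]
ft_force: [-1.1, -0.0, 0.2]
finger_gap: 40.3
```

Request:
{"method": "carry_out", "body": {
  "motion": [
    [0,0,0,0,0.07],
    [0,0,0,0,0.07],
    [0,0,0,0,0.07]
  ]
}}

```text
time_s: 3.5
ee_pos: [589.7, 173.5, 79.4]
tcp_rot: [[-0.077, 0.997, -0.0], [0.997, 0.077, 0.0], [0.0, -0.0, -1.0]]
ft_force: [-1.3, 0.6, 2.0]
finger_gap: 39.9
```

Request:
{"method": "carry_out", "body": {
  "motion": [
    [0,0,0,0,0.08],
    [0,0,0,0,0.08],
    [0,0,0,0,0.08]
  ]
}}

```text
time_s: 3.75
ee_pos: [589.7, 173.6, 79.4]
tcp_rot: [[-0.077, 0.997, -0.0], [0.997, 0.077, 0.0], [0.0, -0.0, -1.0]]
ft_force: [-1.3, -0.0, 4.4]
finger_gap: 39.8
```

```bash
python3 -c "
from h import *
s=telemetry.read_state(); print(s['ft_force'],s['wrist_torque'],s['finger_gap'])"
```

```text
[-1.34859175 -0.04342489  4.40031267] [-0.05205401  0.47347149  0.02856959] 39.82572744562232
```

Request:
{"method": "carry_out", "body": {
  "motion": [
    [0,0,0,3,0.08],
    [0,0,0,6,0.08],
    [0,0,0,9,0.08]
  ]
}}

```text
time_s: 4.0
ee_pos: [590.1, 173.6, 79.4]
tcp_rot: [[0.082, 0.997, 0.001], [0.997, -0.082, 0.0], [0.0, 0.001, -1.0]]
ft_force: [-1.1, 0.2, 1.3]
finger_gap: 39.8
```

```bash
python3 -c "
from h import *
s=telemetry.read_state(); print(s['ft_force'],s['wrist_torque'],s['finger_gap'])"
```

```text
[-1.10233578  0.16079314  1.31161351] [0.0184638  0.18353819 0.04905049] 39.752543460679725
```

Request:
{"method": "carry_out", "body": {
  "motion": [
    [0,0,0,4,0.08],
    [0,0,0,8,0.08],
    [0,0,0,12,0.08]
  ]
}}

```text
time_s: 4.25
ee_pos: [589.2, 173.4, 79.3]
tcp_rot: [[0.288, 0.958, -0.001], [0.958, -0.288, -0.0], [-0.001, -0.001, -1.0]]
ft_force: [-3.7, -2.6, 3.2]
finger_gap: 39.4
```

```bash
python3 -c "
from h import *
s=telemetry.read_state(); print(s['ft_force'],s['wrist_torque'],s['finger_gap']);go(591,173,80,4)"
```

```text
[-3.65688237 -2.57764859  3.19659901] [-0.2455012   0.82860833  0.51682785] 39.44416652312099
t 4.25 pos [589.2 173.4  79.3] jaw yaw -16.7 gap 39.4 -> shift [ 0.2  1.8 -0.7] turn -20.7
```

Request:
{"method": "carry_out", "body": {
  "motion": [
    [0,0,0,0,0.07],
    [0,0,0,5,0.07],
    [0,0,0,10,0.07]
  ]
}}

```text
time_s: 4.5
ee_pos: [589.1, 173.2, 79.1]
tcp_rot: [[0.448, 0.894, -0.001], [0.894, -0.448, -0.0], [-0.001, -0.001, -1.0]]
ft_force: [-3.1, -0.1, 1.8]
finger_gap: 40.0
```

```bash
python3 -c "
from h import *
s=telemetry.read_state(); print(s['ft_force'],s['wrist_torque'],s['finger_gap']);go(591,173,80,4)"
```

```text
[-3.06463041 -0.09308908  1.78330697] [-0.08900915  0.75468548  0.24115499] 39.951617382307866
t 4.5 pos [589.1 173.2  79.1] jaw yaw -26.6 gap 40.0 -> shift [ 0.6  1.8 -0.9] turn -30.6
```

Request:
{"method": "carry_out", "body": {
  "motion": [
    [0,0,0,5,0.07],
    [0,0,0,10,0.07],
    [0,0,0,14,0.07],
    [0,0,0,14,0.07]
  ]
}}

```text
time_s: 4.83
ee_pos: [589.2, 173.7, 78.9]
tcp_rot: [[0.651, 0.759, -0.001], [0.759, -0.651, -0.0], [-0.001, -0.001, -1.0]]
ft_force: [-3.2, 0.4, 1.3]
finger_gap: 39.8
```

```bash
python3 -c "
from h import *
s=telemetry.read_state(); print(s['ft_force'],s['wrist_torque'],s['finger_gap']);go(591,173,80,4)"
```

```text
[-3.16810666  0.43827674  1.26286659] [0.16219263 0.73661404 0.07309982] 39.79650569696155
t 4.83 pos [589.2 173.7  78.9] jaw yaw -40.6 gap 39.8 -> shift [ 0.6  1.8 -1.1] turn -44.6
```

Request:
{"method": "carry_out", "body": {
  "motion": [
    [0,0,0,0,-0.2],
    [0,0,0,0,-0.4],
    [0,0,-30,0,-0.4],
    [0,0,-70,0,-0.4],
    [0,0,-110,0,-0.4]
  ]
}}

```text
time_s: 5.25
ee_pos: [589.5, 172.9, 190.0]
tcp_rot: [[0.649, 0.761, -0.001], [0.761, -0.649, -0.001], [-0.002, 0.0, -1.0]]
ft_force: [1.5, 1.1, 0.0]
finger_gap: 59.9
```

```bash
python3 -c "
from h import *
go(594,117,150,4)
im=save('scene','s3',(330,190,430,300),5.4)
im=save('top','t3',(225,165,335,225),7)"
```

```text
t 5.25 pos [589.5 172.9 190. ] jaw yaw -40.5 gap 59.9 -> shift [-39.5  39.7  40.1] turn -44.5
```

View pics/s3.png

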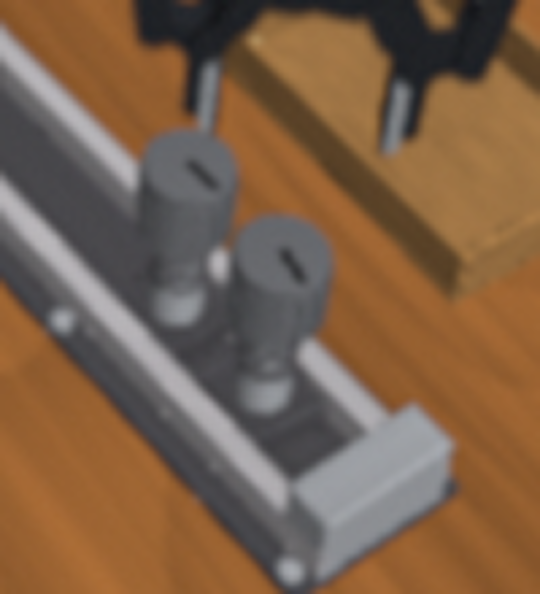

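Cap A's rib turned only a few degrees: it runs from (283,250) to (303,283) in the crop. Cap B's untouched rib runs from (190,162) to (217,188). Next I'll measure the angles.

```bash
cat >> h.py <<'E'
def ang(a,b,o,s,n='scene'):
    p=pt(n,o[0]+a[0]/s,o[1]+a[1]/s,120);q=pt(n,o[0]+b[0]/s,o[1]+b[1]/s,120); d=q-p; return np.degrees(np.arctan2(d[1],d[0])).round(1), p.round(1), q.round(1)
E
python3 -c "
from h import *
print(ang((283,250),(303,283),(330,190),5.4)); print(ang((190,162),(217,188),(330,190),5.4))"
```

```text
(np.float64(79.6), array([589.9, 174.2, 120. ]), array([593. , 191.4, 120. ]))
(np.float64(94.5), array([594.8, 117.5, 120. ]), array([593.5, 134.5, 120. ]))
```

Cap A turned about 15° including head play, so it is sound. Next is B.

Request:
{"method": "carry_out", "body": {
  "motion": [
    [-40,40,0,-45,-0.4],
    [-40,40,0,-45,-0.4],
    [-40,40,10,-45,-0.4],
    [-40,40,30,-45,-0.4],
    [-40,40,40,-45,-0.4]
  ]
}}

```text
time_s: 5.77
ee_pos: [594.0, 116.6, 148.1]
tcp_rot: [[0.075, 0.997, 0.0], [0.997, -0.075, 0.0], [0.0, 0.0, -1.0]]
ft_force: [-1.4, -0.2, -0.4]
finger_gap: 59.8
```

Request:
{"method": "carry_out", "body": {
  "motion": [
    [0,0,0,-9,-0.4],
    [0,0,0,-9,-0.4],
    [0,0,0,-9,-0.4]
  ]
}}

```text
time_s: 6.02
ee_pos: [594.5, 116.7, 149.2]
tcp_rot: [[-0.077, 0.997, 0.0], [0.997, 0.077, 0.0], [0.0, 0.001, -1.0]]
ft_force: [0.3, 0.5, -0.2]
finger_gap: 60.0
```

```bash
python3 -c "
from h import *
go(594.5,117.5,80,4)"
```

```text
t 6.02 pos [594.5 116.7 149.2] jaw yaw 4.4 gap 60.0 -> shift [ 0.8  0.  69.2] turn 0.4
```

Request:
{"method": "carry_out", "body": {
  "motion": [
    [1,0,20,0,-0.4],
    [1,0,45,0,-0.4],
    [1,0,69,0,-0.4],
    [1,0,69,0,-0.2],
    [1,0,69,0,0.0]
  ]
}}

```text
time_s: 6.43
ee_pos: [593.5, 117.8, 79.8]
tcp_rot: [[-0.074, 0.997, -0.002], [0.997, 0.074, -0.001], [-0.001, -0.002, -1.0]]
ft_force: [1.0, -0.1, 1.1]
finger_gap: 42.8
```

Request:
{"method": "carry_out", "body": {
  "motion": [
    [0,0,0,0,0.03],
    [0,0,0,0,0.05],
    [0,0,0,0,0.07],
    [0,0,0,0,0.07]
  ]
}}

```text
time_s: 6.77
ee_pos: [594.6, 118.1, 81.7]
tcp_rot: [[-0.074, 0.997, 0.002], [0.997, 0.074, 0.001], [0.001, 0.002, -1.0]]
ft_force: [-2.3, -0.7, 7.3]
finger_gap: 39.9
```

Request:
{"method": "carry_out", "body": {
  "motion": [
    [0,0,0,4,0.075],
    [0,0,0,8,0.075],
    [0,0,0,12,0.075],
    [0,0,0,16,0.075],
    [0,0,0,20,0.075]
  ]
}}

```text
time_s: 7.18
ee_pos: [593.4, 118.2, 81.3]
tcp_rot: [[0.274, 0.962, -0.001], [0.962, -0.274, 0.001], [0.0, -0.001, -1.0]]
ft_force: [-5.1, -1.1, 6.1]
finger_gap: 39.7
```

```bash
python3 -c "
from h import *
s=telemetry.read_state(); print(s['ft_force'],s['wrist_torque'],s['finger_gap']);go(594.5,117.5,80,4)"
```

```text
[-5.06819925 -1.05132301  6.05275341] [-0.30549344  1.23926234  0.26911135] 39.662541144808394
t 7.18 pos [593.4 118.2  81.3] jaw yaw -15.9 gap 39.7 -> shift [-0.4  1.2  1.3] turn -19.9
```

Request:
{"method": "carry_out", "body": {
  "motion": [
    [0,0,0,5,0.075],
    [0,0,0,10,0.075],
    [0,0,0,15,0.075],
    [0,0,0,20,0.075],
    [0,0,0,25,0.075]
  ]
}}

```text
time_s: 7.6
ee_pos: [593.3, 118.4, 80.7]
tcp_rot: [[0.656, 0.755, -0.001], [0.755, -0.656, 0.001], [-0.0, -0.001, -1.0]]
ft_force: [-3.9, -0.4, 0.6]
finger_gap: 39.4
```

```bash
python3 -c "
from h import *
s=telemetry.read_state(); print(s['ft_force'],s['wrist_torque'],s['finger_gap']);go(594.5,117.5,80,4)"
```

```text
[-3.85006191 -0.35846201  0.60304906] [0.1119213  0.74712896 0.17511067] 39.40175659172401
t 7.6 pos [593.3 118.4  80.7] jaw yaw -41.0 gap 39.4 -> shift [0.1 1.5 0.7] turn -45.0
```

Request:
{"method": "carry_out", "body": {
  "motion": [
    [0,0,0,0,0.05],
    [0,0,0,0,-0.4],
    [0,0,-30,0,-0.4],
    [0,0,-70,0,-0.4],
    [0,0,-110,0,-0.4]
  ]
}}

```text
time_s: 8.02
ee_pos: [593.8, 117.7, 191.4]
tcp_rot: [[0.651, 0.759, -0.001], [0.759, -0.651, -0.001], [-0.001, 0.0, -1.0]]
ft_force: [2.4, 0.7, 0.1]
finger_gap: 60.4
```

```bash
python3 -c "
from h import *
go(607,-65,170,4)
im=save('scene','s4',(330,190,430,300),5.4)"
```

```text
t 8.02 pos [593.8 117.7 191.4] jaw yaw -40.6 gap 60.4 -> shift [-130.1  128.9   21.6] turn -44.6
```

View pics/s4.png

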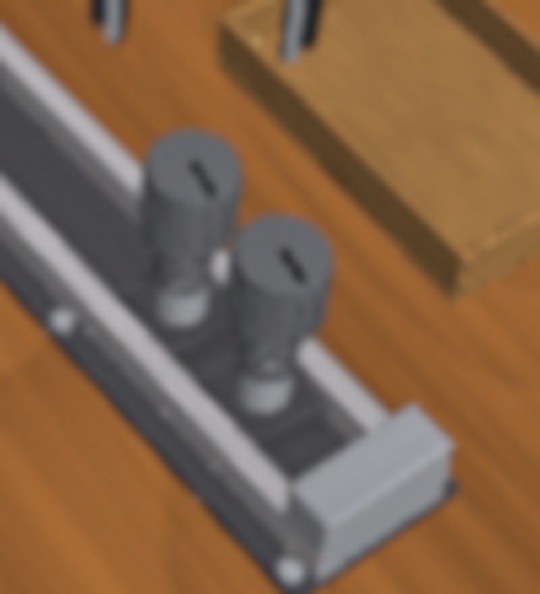

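Cap B's rib now runs from (193,161) to (213,194), the same small turn as A, so B is sound. On to C.

Request:
{"method": "carry_out", "body": {
  "motion": [
    [-130,129,0,-45,-0.4],
    [-130,129,0,-45,-0.4],
    [-130,129,10,-45,-0.4],
    [-130,129,22,-45,-0.4],
    [-130,129,22,-45,-0.4]
  ]
}}

```text
time_s: 8.48
ee_pos: [606.8, -71.4, 168.7]
tcp_rot: [[0.083, 0.997, 0.002], [0.997, -0.083, -0.003], [-0.003, 0.002, -1.0]]
ft_force: [-1.3, -1.0, 0.4]
finger_gap: 59.8
```

Request:
{"method": "carry_out", "body": {
  "motion": [
    [0,0,0,-9,-0.4],
    [0,0,0,-9,-0.4],
    [0,0,0,-9,-0.4]
  ]
}}

```text
time_s: 8.73
ee_pos: [607.3, -65.7, 168.8]
tcp_rot: [[-0.073, 0.997, 0.001], [0.997, 0.073, 0.0], [-0.0, 0.001, -1.0]]
ft_force: [-0.1, 0.1, -0.4]
finger_gap: 59.7
```

```bash
python3 -c "
from h import *
go(606.5,-65,80,4)
im=save('scene','s5',(270,140,370,230),6)"
```

```text
t 8.73 pos [607.3 -65.7 168.8] jaw yaw 4.2 gap 59.7 -> shift [ 0.8 -0.9 88.8] turn 0.2
```

View pics/s5.png

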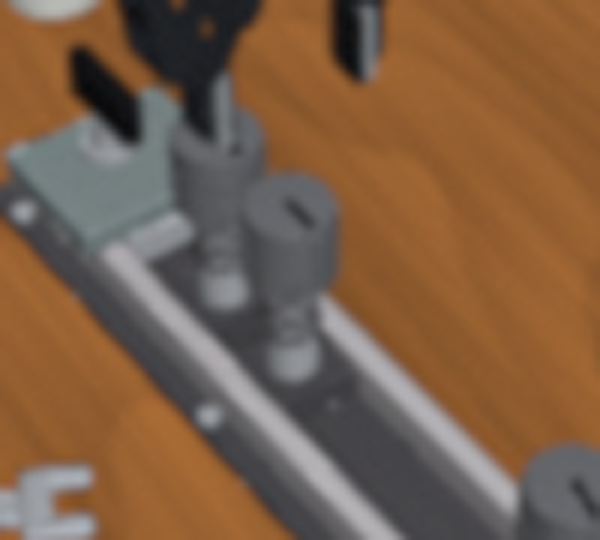

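Cap C is at (291,203) in the crop with its rib still along the rail, and the hand is above it. Now descending.

Request:
{"method": "carry_out", "body": {
  "motion": [
    [1,-1,35,0,-0.4],
    [1,-1,65,0,-0.4],
    [1,-1,88,0,-0.4],
    [1,-1,88,0,-0.2],
    [1,-1,88,0,0.0]
  ]
}}

```text
time_s: 9.2
ee_pos: [605.5, -63.3, 80.0]
tcp_rot: [[-0.071, 0.997, -0.002], [0.997, 0.071, -0.0], [-0.0, -0.002, -1.0]]
ft_force: [0.2, -0.1, 1.0]
finger_gap: 42.8
```

Request:
{"method": "carry_out", "body": {
  "motion": [
    [0,0,0,0,0.03],
    [0,0,0,0,0.05],
    [0,0,0,0,0.07],
    [0,0,0,0,0.07]
  ]
}}

```text
time_s: 9.53
ee_pos: [606.5, -63.8, 81.9]
tcp_rot: [[-0.071, 0.998, 0.002], [0.998, 0.071, 0.0], [0.0, 0.002, -1.0]]
ft_force: [-3.5, 0.6, 6.9]
finger_gap: 39.9
```

Request:
{"method": "carry_out", "body": {
  "motion": [
    [0,0,0,4,0.075],
    [0,0,0,8,0.075],
    [0,0,0,12,0.075],
    [0,0,0,16,0.075],
    [0,0,0,20,0.075]
  ]
}}

```text
time_s: 9.95
ee_pos: [607.1, -63.9, 82.0]
tcp_rot: [[0.278, 0.961, 0.003], [0.961, -0.278, 0.0], [0.001, 0.003, -1.0]]
ft_force: [-0.5, -0.3, 5.8]
finger_gap: 39.9
```

```bash
python3 -c "
from h import *
s=telemetry.read_state(); print(s['ft_force'],s['wrist_torque'],s['finger_gap']);go(606.5,-65,80,4)"
```

```text
[-0.53861245 -0.32869412  5.76711186] [-0.03672271  0.05761872  0.0093652 ] 39.85949605480369
t 9.95 pos [607.1 -63.9  82. ] jaw yaw -16.1 gap 39.9 -> shift [-1.3 -0.3  2. ] turn -20.1
```

Request:
{"method": "carry_out", "body": {
  "motion": [
    [0,0,0,5,0.075],
    [0,0,0,10,0.075],
    [0,0,0,15,0.075],
    [0,0,0,20,0.075],
    [0,0,0,25,0.075]
  ]
}}

```text
time_s: 10.37
ee_pos: [607.9, -64.3, 82.0]
tcp_rot: [[0.659, 0.752, 0.005], [0.752, -0.659, -0.001], [0.002, 0.004, -1.0]]
ft_force: [2.4, -2.1, 2.8]
finger_gap: 39.9
```

```bash
python3 -c "
from h import *
s=telemetry.read_state(); print(s['ft_force'],s['wrist_torque'],s['finger_gap']);go(606.5,-65,80,4)"
```

```text
[ 2.40954374 -2.14251796  2.82332354] [-0.49578365 -0.53142908  0.00974595] 39.929741354375004
t 10.37 pos [607.9 -64.3  82. ] jaw yaw -41.2 gap 39.9 -> shift [-1.4 -0.6  2. ] turn -45.2
```

Request:
{"method": "carry_out", "body": {
  "motion": [
    [0,0,0,0,0.05],
    [0,0,0,0,-0.4],
    [0,0,-30,0,-0.4],
    [0,0,-70,0,-0.4],
    [0,0,-110,0,-0.4]
  ]
}}

```text
time_s: 10.78
ee_pos: [604.7, -63.5, 190.9]
tcp_rot: [[0.653, 0.757, -0.003], [0.757, -0.653, -0.0], [-0.002, -0.002, -1.0]]
ft_force: [0.5, 0.9, 0.3]
finger_gap: 59.7
```

```bash
python3 -c "
from h import *
go(611,-117,160,4)
im=save('scene','s6',(270,140,370,230),6)"
```

```text
t 10.78 pos [604.7 -63.5 190.9] jaw yaw -40.8 gap 59.7 -> shift [-36.3  39.8  30.9] turn -44.8
```

View pics/s6.png

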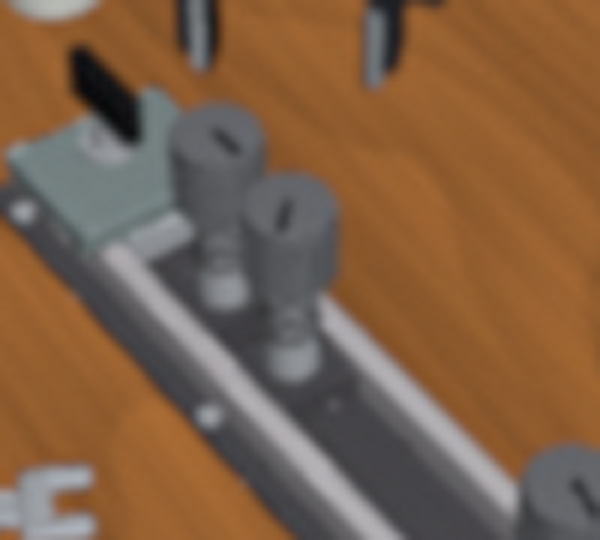

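C's rib now points down-left, from (290,203) to (281,228), a full 45° turn at almost no torque, so C is loose. On to D at (216,131).

Request:
{"method": "carry_out", "body": {
  "motion": [
    [-36,40,0,-45,-0.4],
    [-36,40,0,-45,-0.4],
    [-36,40,10,-45,-0.4],
    [-36,40,30,-45,-0.4],
    [-36,40,30,-45,-0.4]
  ]
}}

```text
time_s: 11.25
ee_pos: [610.7, -116.6, 157.5]
tcp_rot: [[0.081, 0.997, -0.004], [0.997, -0.081, 0.001], [0.001, -0.004, -1.0]]
ft_force: [-1.2, 0.4, -0.4]
finger_gap: 59.6
```

Request:
{"method": "carry_out", "body": {
  "motion": [
    [0,0,0,-9,-0.4],
    [0,0,0,-9,-0.4],
    [0,0,0,-9,-0.4]
  ]
}}

```text
time_s: 11.5
ee_pos: [612.3, -117.1, 160.5]
tcp_rot: [[-0.072, 0.997, 0.0], [0.997, 0.072, 0.001], [0.001, 0.0, -1.0]]
ft_force: [-0.2, 0.2, 0.4]
finger_gap: 59.9
```

```bash
python3 -c "
from h import *
print(ang((216,131),(239,154),(270,140),6),ang((290,203),(281,228),(270,140),6))
go(611,-117,80,4)"
```

```text
(np.float64(93.4), array([ 610.9, -119.7,  120. ]), array([ 609.9, -102. ,  120. ])) (np.float64(45.5), array([607. , -65.1, 120. ]), array([617.6, -54.2, 120. ]))
t 11.5 pos [ 612.3 -117.1  160.5] jaw yaw 4.1 gap 59.9 -> shift [ 0.2 -1.3 80.5] turn 0.1
```

Request:
{"method": "carry_out", "body": {
  "motion": [
    [-1,-1,30,0,-0.4],
    [-1,-1,60,0,-0.4],
    [-1,-1,80,0,-0.4],
    [-1,-1,80,0,-0.2],
    [-1,-1,80,0,0.0]
  ]
}}

```text
time_s: 11.92
ee_pos: [610.9, -118.0, 79.9]
tcp_rot: [[-0.067, 0.998, -0.002], [0.998, 0.067, 0.0], [0.0, -0.002, -1.0]]
ft_force: [0.6, -0.5, -0.4]
finger_gap: 42.9
```

Request:
{"method": "carry_out", "body": {
  "motion": [
    [0,0,0,0,0.03],
    [0,0,0,0,0.05],
    [0,0,0,0,0.07],
    [0,0,0,0,0.07]
  ]
}}

```text
time_s: 12.25
ee_pos: [612.0, -118.4, 81.7]
tcp_rot: [[-0.067, 0.998, 0.002], [0.998, 0.067, -0.0], [-0.0, 0.002, -1.0]]
ft_force: [-2.7, -0.4, 6.4]
finger_gap: 40.1
```

Request:
{"method": "carry_out", "body": {
  "motion": [
    [0,0,0,4,0.075],
    [0,0,0,8,0.075],
    [0,0,0,12,0.075],
    [0,0,0,16,0.075],
    [0,0,0,20,0.075]
  ]
}}

```text
time_s: 12.67
ee_pos: [612.2, -118.4, 81.6]
tcp_rot: [[0.281, 0.96, 0.002], [0.96, -0.281, -0.0], [0.0, 0.002, -1.0]]
ft_force: [-2.3, -1.0, 5.0]
finger_gap: 40.0
```

```bash
python3 -c "
from h import *
s=telemetry.read_state(); print(s['ft_force'],s['wrist_torque'],s['finger_gap']);go(606.5,-65,80,4)"
```

```text
[-2.34420452 -1.03256799  4.97343408] [-0.07623493  0.49442222 -0.01025032] 40.03634509699388
t 12.67 pos [ 612.2 -118.4   81.6] jaw yaw -16.3 gap 40.0 -> shift [ 49.7 -20.5   1.6] turn -20.3
```

Request:
{"method": "carry_out", "body": {
  "motion": [
    [0,0,0,5,0.075],
    [0,0,0,10,0.075],
    [0,0,0,15,0.075],
    [0,0,0,20,0.075],
    [0,0,0,25,0.075]
  ]
}}

```text
time_s: 13.08
ee_pos: [612.2, -118.7, 81.4]
tcp_rot: [[0.661, 0.75, 0.002], [0.75, -0.661, -0.001], [0.001, 0.002, -1.0]]
ft_force: [-1.7, -1.3, 2.7]
finger_gap: 39.8
```

```bash
python3 -c "
from h import *
s=telemetry.read_state(); print(s['ft_force'],s['wrist_torque'],s['finger_gap']);go(606.5,-65,80,4)"
```

```text
[-1.68103542 -1.31465042  2.74169489] [-0.38448012  0.27769651  0.03343474] 39.82297234157068
t 13.08 pos [ 612.2 -118.7   81.4] jaw yaw -41.4 gap 39.8 -> shift [ 36.5 -39.8   1.3] turn -45.4
```

Request:
{"method": "carry_out", "body": {
  "motion": [
    [0,0,0,0,0.05],
    [0,0,0,0,-0.4],
    [0,0,-30,0,-0.4],
    [0,0,-70,0,-0.4],
    [0,0,-110,0,-0.4]
  ]
}}

```text
time_s: 13.5
ee_pos: [610.9, -118.0, 191.1]
tcp_rot: [[0.655, 0.755, -0.002], [0.755, -0.655, -0.0], [-0.001, -0.001, -1.0]]
ft_force: [0.9, 0.2, -0.1]
finger_gap: 59.7
```

```bash
python3 -c "
from h import *
go(607,-64,160,4)
im=save('scene','s7',(270,140,370,230),6)"
```

```text
t 13.5 pos [ 610.9 -118.   191.1] jaw yaw -41.0 gap 59.7 -> shift [ 38.2 -38.3  31.1] turn -45.0
```

View pics/s7.png

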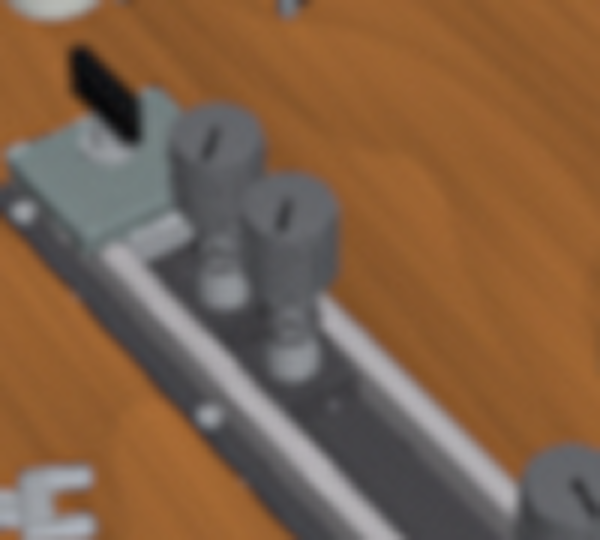

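D's rib turned the same way, from (214,128) to (206,156), so D is loose too. A and B are sound, and C and D go to the tray. D first, gripped lightly by the cap.

Request:
{"method": "carry_out", "body": {
  "motion": [
    [0,0,30,-45,-0.4],
    [0,0,50,-45,-0.4],
    [0,0,50,-45,-0.4],
    [0,0,50,-45,-0.4],
    [0,0,50,-45,-0.4]
  ]
}}

```text
time_s: 13.97
ee_pos: [611.7, -118.0, 140.2]
tcp_rot: [[0.083, 0.997, 0.0], [0.997, -0.083, 0.0], [0.0, 0.0, -1.0]]
ft_force: [0.4, -0.4, 0.6]
finger_gap: 59.8
```

Request:
{"method": "carry_out", "body": {
  "motion": [
    [0,0,0,-9,-0.4],
    [0,0,20,-9,-0.4],
    [0,0,50,-9,-0.4],
    [0,0,60,-9,-0.4],
    [0,0,60,-9,-0.2]
  ]
}}

```text
time_s: 14.38
ee_pos: [609.8, -117.5, 78.0]
tcp_rot: [[-0.066, 0.998, -0.004], [0.998, 0.066, 0.001], [0.001, -0.004, -1.0]]
ft_force: [0.2, 0.2, -0.5]
finger_gap: 51.5
```

```bash
python3 -c "
from h import *
go(611,-119,81,4)"
```

```text
t 14.38 pos [ 609.8 -117.5   78. ] jaw yaw 3.8 gap 51.5 -> shift [-1.5  1.1 -3. ] turn -0.2
```

Request:
{"method": "carry_out", "body": {
  "motion": [
    [-1,0,0,0,0.0],
    [-1,0,0,0,0.05],
    [-1,0,0,0,0.07],
    [-1,0,0,0,0.085],
    [-1,0,0,0,0.085]
  ]
}}

```text
time_s: 14.8
ee_pos: [612.2, -119.5, 81.5]
tcp_rot: [[-0.064, 0.998, 0.002], [0.998, 0.064, -0.0], [-0.0, 0.002, -1.0]]
ft_force: [-2.0, -0.1, 5.8]
finger_gap: 39.9
```

Request:
{"method": "carry_out", "body": {
  "motion": [
    [0,0,-2,0,0.085],
    [0,0,-5,0,0.085],
    [0,0,-8,0,0.085],
    [0,0,-12,0,0.085],
    [0,0,-12,0,0.085]
  ]
}}

```text
time_s: 15.22
ee_pos: [612.1, -119.1, 93.1]
tcp_rot: [[-0.064, 0.998, 0.001], [0.998, 0.064, -0.0], [-0.0, 0.001, -1.0]]
ft_force: [0.7, 0.1, -2.8]
finger_gap: 39.7
```

```bash
python3 -c "
from h import *
go(611,-119,81,4); print(telemetry.read_state()['ft_force'])
im=save('scene','s8',(270,120,390,230),5)"
```

```text
t 15.22 pos [ 612.1 -119.1   93.1] jaw yaw 3.7 gap 39.7 -> shift [ 0.2 -1.1 12.1] turn -0.3
[ 0.70951953  0.0769444  -2.78848251]
```

View pics/s8.png

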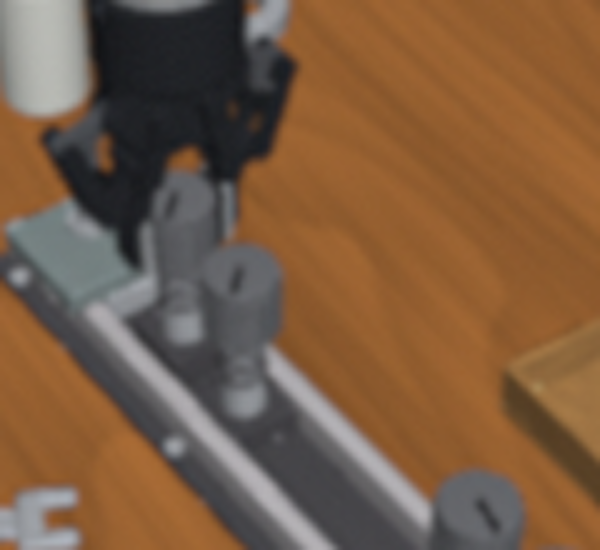

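D is in the grip and slightly lifted; the wrist carries about 3 N and the cap is at (183,200). Continuing the lift.

Request:
{"method": "carry_out", "body": {
  "motion": [
    [0,0,-6,0,0.09],
    [0,0,-18,0,0.09],
    [0,0,-32,0,0.09],
    [0,0,-46,0,0.09],
    [0,0,-55,0,0.09]
  ]
}}

```text
time_s: 15.68
ee_pos: [612.3, -119.5, 149.6]
tcp_rot: [[-0.064, 0.998, 0.002], [0.998, 0.064, -0.0], [-0.0, 0.002, -1.0]]
ft_force: [0.8, -0.4, -4.2]
finger_gap: 39.4
```

```bash
python3 -c "
from h import *
im=save('top','t9',(235,170,425,300),4)
go(417,36,148,4); print(telemetry.read_state()['ft_force'])
im=save('scene','s9',(270,120,460,260),4)"
```

```text
t 15.73 pos [ 613.1 -119.7  150.9] jaw yaw 3.7 gap 39.5 -> shift [ 167.9 -185.7    2.1] turn -0.3
[ 0.95006328 -0.91500487 -2.3428614 ]
```

View pics/t9.png

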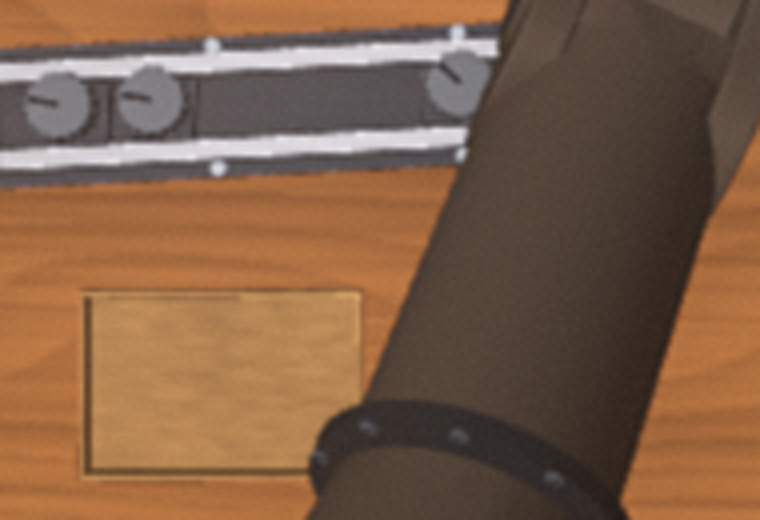

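View pics/s9.png

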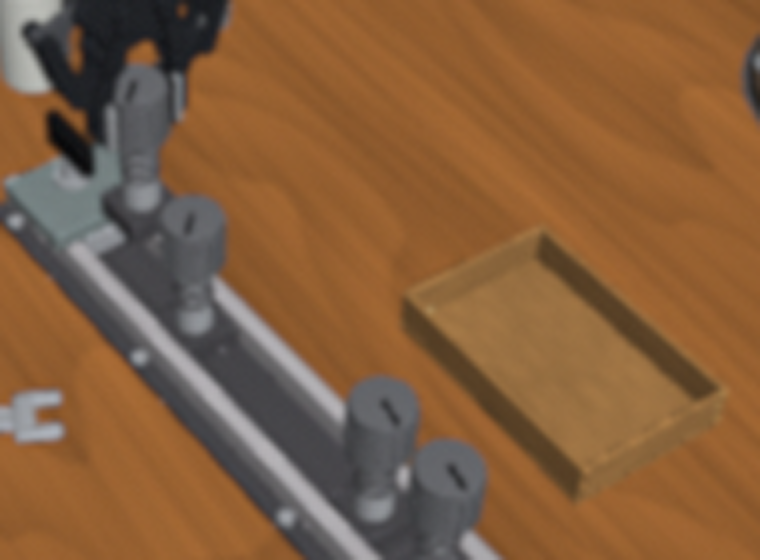

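D is lifted clear, with its head above the rail walls, and the tray is unmoved: its top-view corners are at u 255.5–325.5, v 242–290. I'll carry D over.

Request:
{"method": "carry_out", "body": {
  "motion": [
    [8,-9,0,0,0.09],
    [25,-28,0,0,0.09],
    [45,-50,0,0,0.09],
    [65,-72,0,0,0.09],
    [85,-94,0,0,0.09]
  ]
}}

```text
time_s: 16.2
ee_pos: [510.8, -39.7, 146.7]
tcp_rot: [[-0.064, 0.998, -0.001], [0.998, 0.064, 0.0], [0.0, -0.001, -1.0]]
ft_force: [0.6, 1.6, -3.7]
finger_gap: 39.5
```

Request:
{"method": "carry_out", "body": {
  "motion": [
    [20,-22,0,0,0.09],
    [40,-44,0,0,0.09],
    [58,-64,0,0,0.09],
    [74,-82,0,0,0.09],
    [83,-91,0,0,0.09]
  ]
}}

```text
time_s: 16.62
ee_pos: [413.1, 38.1, 146.7]
tcp_rot: [[-0.066, 0.998, -0.003], [0.998, 0.066, 0.001], [0.001, -0.003, -1.0]]
ft_force: [-0.4, -0.3, -4.0]
finger_gap: 39.2
```

```bash
python3 -c "
from h import *
im=save('scene','s10',(270,120,460,260),4)
go(417,36,77,4); print(telemetry.read_state()['ft_force'])"
```

```text
t 16.67 pos [412.1  39.2 146.6] jaw yaw 3.8 gap 39.3 -> shift [-3.6  5.  69.6] turn -0.2
[-2.22637435  0.25734336 -4.9822812 ]
```

View pics/s10.png

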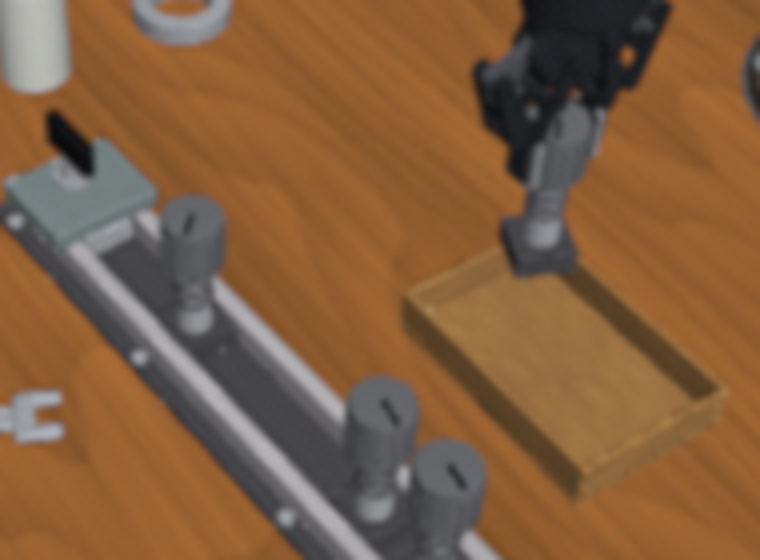

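D hangs over the tray's far end with its head at (540,245) in the crop, and the tray hasn't moved. I'll lower it.

Request:
{"method": "carry_out", "body": {
  "motion": [
    [-3,4,10,0,0.09],
    [-3,4,25,0,0.09],
    [-3,4,42,0,0.09],
    [-3,4,55,0,0.09],
    [-3,4,60,0,0.09]
  ]
}}

```text
time_s: 17.08
ee_pos: [419.5, 33.6, 85.8]
tcp_rot: [[-0.064, 0.998, -0.002], [0.998, 0.064, -0.001], [-0.001, -0.002, -1.0]]
ft_force: [-0.6, -0.8, -4.4]
finger_gap: 39.3
```

Request:
{"method": "carry_out", "body": {
  "motion": [
    [0,0,3,0,0.09],
    [0,0,5,0,0.09],
    [0,0,7,0,0.09]
  ]
}}

```text
time_s: 17.33
ee_pos: [420.9, 33.9, 80.6]
tcp_rot: [[-0.064, 0.998, 0.001], [0.998, 0.064, 0.0], [0.0, 0.001, -1.0]]
ft_force: [0.5, -0.0, -4.1]
finger_gap: 39.3
```

```bash
python3 -c "
from h import *
go(417,36,77,4); print(telemetry.read_state()['ft_force'])
im=save('scene','s11',(350,140,460,260),4.5)"
```

```text
t 17.33 pos [420.9  33.9  80.6] jaw yaw 3.7 gap 39.3 -> shift [ 2.3 -3.8  3.6] turn -0.3
[ 0.51407302 -0.03837086 -4.11561847]
```

View pics/s11.png

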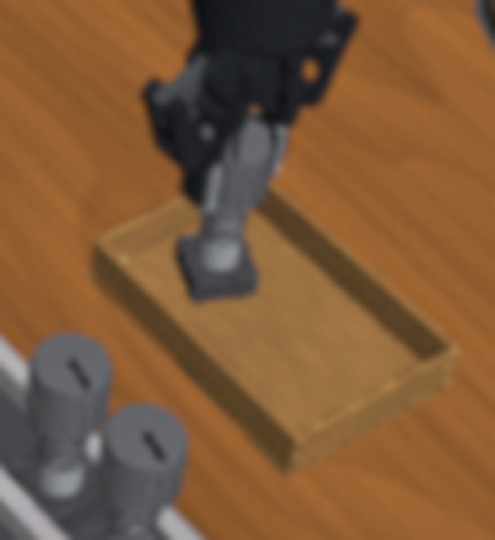

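D hangs tilted about 10° in the pads, with its head at (218,265). Pressing it gently onto the tray floor should level it.

Request:
{"method": "carry_out", "body": {
  "motion": [
    [1,-2,1,0,0.085],
    [1,-2,2,0,0.085],
    [1,-2,3,0,0.085],
    [1,-2,4,0,0.085]
  ]
}}

```text
time_s: 17.72
ee_pos: [418.5, 35.1, 77.1]
tcp_rot: [[-0.064, 0.998, 0.0], [0.998, 0.064, 0.001], [0.001, 0.0, -1.0]]
ft_force: [-9.6, -0.6, 37.3]
finger_gap: 39.4
```

```bash
python3 -c "
from h import *
go(417,36,77,4); print(telemetry.read_state()['ft_force'])
im=save('scene','s12',(350,140,460,260),4.5)"
```

```text
t 17.72 pos [418.5  35.1  77.1] jaw yaw 3.7 gap 39.4 -> shift [ 1.  -1.5  0.1] turn -0.3
[-9.61801271 -0.55621076 37.26676843]
```

View pics/s12.png

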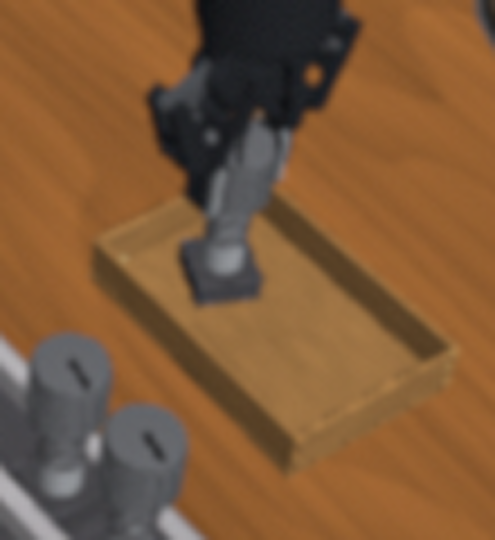

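```bash
python3 -c "
from h import *
for z in(4,22,116): print(z,((proj('scene',(418,35,z))-[350,140])*4.5).round(0))"
```

```text
4 [219. 279.]
22 [223. 258.]
116 [244. 140.]
```

That lean is mostly perspective: a true vertical there runs from (219,279) to (244,140). D is standing on the tray floor, and the 37 N shows firm contact. Releasing gently.

Request:
{"method": "carry_out", "body": {
  "motion": [
    [0,0,-1,0,0.07],
    [0,0,-1,0,0.05],
    [0,0,-1,0,0.0],
    [0,0,-1,0,-0.2],
    [0,0,-1,0,-0.4]
  ]
}}

```text
time_s: 18.18
ee_pos: [418.7, 34.9, 77.4]
tcp_rot: [[-0.064, 0.998, 0.001], [0.998, 0.064, 0.0], [0.0, 0.001, -1.0]]
ft_force: [-0.6, -0.1, 0.6]
finger_gap: 59.3
```

Request:
{"method": "carry_out", "body": {
  "motion": [
    [0,0,0,0,-0.4],
    [0,0,-25,0,-0.4],
    [0,0,-60,0,-0.4],
    [0,0,-95,0,-0.4],
    [0,0,-100,0,-0.4]
  ]
}}

```text
time_s: 18.6
ee_pos: [420.9, 34.7, 181.7]
tcp_rot: [[-0.063, 0.998, 0.006], [0.998, 0.063, 0.002], [0.001, 0.006, -1.0]]
ft_force: [1.2, 0.2, -0.3]
finger_gap: 59.9
```

```bash
python3 -c "
from h import *
go(606.5,-65,150,4); print(telemetry.read_state()['ft_force'])
im=save('scene','s13',(270,120,460,260),4)"
```

```text
t 18.6 pos [420.9  34.7 181.7] jaw yaw 3.6 gap 59.9 -> shift [-111.3  178.7   32.6] turn -0.4
[ 1.18025729  0.23742275 -0.25697855]
```

View pics/s13.png

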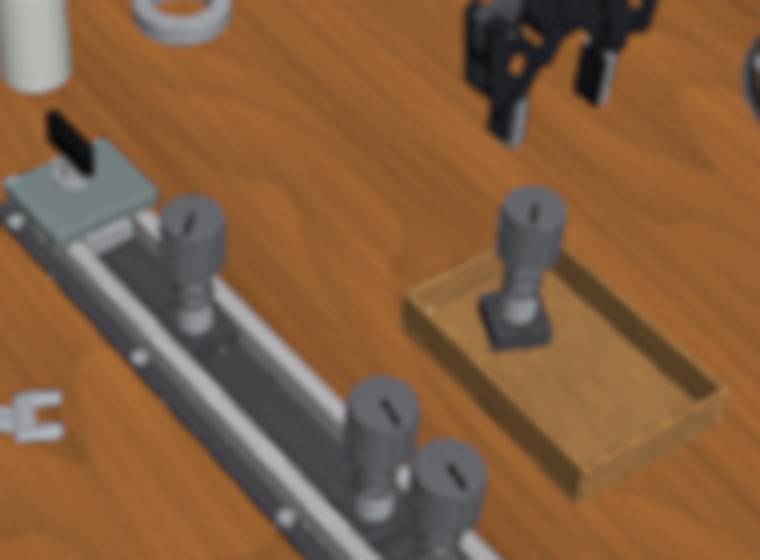

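D stands upright in the tray at (520,270) in the crop. Now bolt C.

Request:
{"method": "carry_out", "body": {
  "motion": [
    [-111,178,0,0,-0.4],
    [-111,178,0,0,-0.4],
    [-111,178,0,0,-0.4],
    [-111,178,10,0,-0.4],
    [-111,178,25,0,-0.4]
  ]
}}

```text
time_s: 19.07
ee_pos: [601.3, -63.3, 155.1]
tcp_rot: [[-0.065, 0.998, 0.003], [0.998, 0.065, 0.0], [-0.0, 0.003, -1.0]]
ft_force: [0.1, 0.1, 1.4]
finger_gap: 59.9
```

Request:
{"method": "carry_out", "body": {
  "motion": [
    [0,0,0,0,-0.4],
    [0,0,0,0,-0.4],
    [0,0,0,0,-0.4]
  ]
}}

```text
time_s: 19.32
ee_pos: [597.1, -62.0, 153.4]
tcp_rot: [[-0.063, 0.998, -0.003], [0.998, 0.063, -0.0], [0.0, -0.003, -1.0]]
ft_force: [0.3, -0.6, 0.7]
finger_gap: 60.3
```

```bash
python3 -c "
from h import *
go(606.5,-64.5,80,4); print(telemetry.read_state()['ft_force'])"
```

```text
t 19.32 pos [597.1 -62.  153.4] jaw yaw 3.6 gap 60.3 -> shift [-3.1  9.4 73.3] turn -0.4
[ 0.33220394 -0.61790551  0.68730965]
```

Request:
{"method": "carry_out", "body": {
  "motion": [
    [-3,9,15,0,-0.4],
    [-3,9,28,0,-0.4],
    [-3,9,50,0,-0.4],
    [-3,9,73,0,-0.4],
    [-3,9,73,0,-0.2]
  ]
}}

```text
time_s: 19.73
ee_pos: [604.1, -62.3, 78.9]
tcp_rot: [[-0.066, 0.998, -0.005], [0.998, 0.066, 0.001], [0.002, -0.005, -1.0]]
ft_force: [-1.1, -0.5, -0.8]
finger_gap: 51.3
```

Request:
{"method": "carry_out", "body": {
  "motion": [
    [0,0,0,0,0.0],
    [0,0,0,0,0.05],
    [0,0,0,0,0.07],
    [0,0,0,0,0.085],
    [0,0,0,0,0.085]
  ]
}}

```text
time_s: 20.15
ee_pos: [607.9, -64.1, 83.5]
tcp_rot: [[-0.064, 0.998, 0.002], [0.998, 0.064, 0.001], [0.001, 0.002, -1.0]]
ft_force: [-3.2, 1.7, 8.3]
finger_gap: 39.4
```

Request:
{"method": "carry_out", "body": {
  "motion": [
    [0,0,-2,0,0.085],
    [0,0,-5,0,0.085],
    [0,0,-8,0,0.085],
    [0,0,-12,0,0.085],
    [0,0,-12,0,0.085]
  ]
}}

```text
time_s: 20.57
ee_pos: [607.8, -64.5, 94.8]
tcp_rot: [[-0.064, 0.998, 0.001], [0.998, 0.064, -0.0], [-0.0, 0.001, -1.0]]
ft_force: [0.7, -0.6, -2.3]
finger_gap: 39.6
```

Request:
{"method": "carry_out", "body": {
  "motion": [
    [0,0,-6,0,0.085],
    [0,0,-18,0,0.085],
    [0,0,-32,0,0.085],
    [0,0,-46,0,0.085],
    [0,0,-55,0,0.085]
  ]
}}

```text
time_s: 20.98
ee_pos: [608.0, -64.6, 151.1]
tcp_rot: [[-0.064, 0.998, 0.002], [0.998, 0.064, -0.0], [-0.0, 0.002, -1.0]]
ft_force: [0.9, -0.4, -2.4]
finger_gap: 39.5
```

```bash
python3 -c "
from h import *
go(418,114,148,4); print(telemetry.read_state()['ft_force'])
im=save('scene','s14',(270,120,460,260),4)"
```

```text
t 20.98 pos [608.  -64.6 151.1] jaw yaw 3.7 gap 39.5 -> shift [ 190.4 -178.3    2.7] turn -0.3
[ 0.93039599 -0.44040312 -2.37629257]
```

View pics/s14.png

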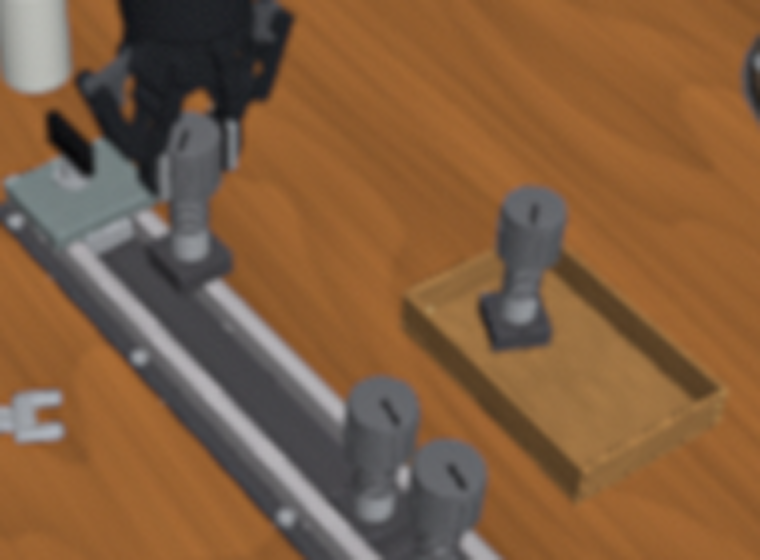

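C is lifted, with its head at (190,258) in the crop. D and the tray are unchanged, so I'll route around D.

Request:
{"method": "carry_out", "body": {
  "motion": [
    [12,-6,0,0,0.085],
    [40,-20,0,0,0.085],
    [70,-36,0,0,0.085],
    [100,-52,0,0,0.085],
    [125,-70,0,0,0.085]
  ]
}}

```text
time_s: 21.45
ee_pos: [528.0, 58.5, 148.3]
tcp_rot: [[-0.065, 0.998, -0.001], [0.998, 0.065, 0.001], [0.001, -0.001, -1.0]]
ft_force: [0.5, 1.0, -3.4]
finger_gap: 39.5
```

Request:
{"method": "carry_out", "body": {
  "motion": [
    [22,-22,0,0,0.085],
    [40,-48,0,0,0.085],
    [52,-74,0,0,0.085],
    [60,-96,0,0,0.085],
    [65,-106,0,0,0.085]
  ]
}}

```text
time_s: 21.87
ee_pos: [415.2, 115.0, 148.1]
tcp_rot: [[-0.066, 0.998, -0.004], [0.998, 0.066, 0.0], [0.0, -0.004, -1.0]]
ft_force: [-0.1, -0.7, -3.6]
finger_gap: 39.7
```

Request:
{"method": "carry_out", "body": {
  "motion": [
    [0,0,0,0,0.085],
    [0,0,0,0,0.085]
  ]
}}

```text
time_s: 22.03
ee_pos: [419.0, 114.7, 148.9]
tcp_rot: [[-0.066, 0.998, 0.0], [0.998, 0.066, 0.001], [0.001, 0.0, -1.0]]
ft_force: [1.2, 1.3, -3.6]
finger_gap: 39.7
```

```bash
python3 -c "
from h import *
go(418,116,77,4); print(telemetry.read_state()['ft_force'])
im=save('scene','s15',(270,120,460,260),4)"
```

```text
t 22.03 pos [419.  114.7 148.9] jaw yaw 3.8 gap 39.7 -> shift [ 1.3 -0.9 71.9] turn -0.2
[ 1.20308988  1.25409453 -3.59521632]
```

View pics/s15.png

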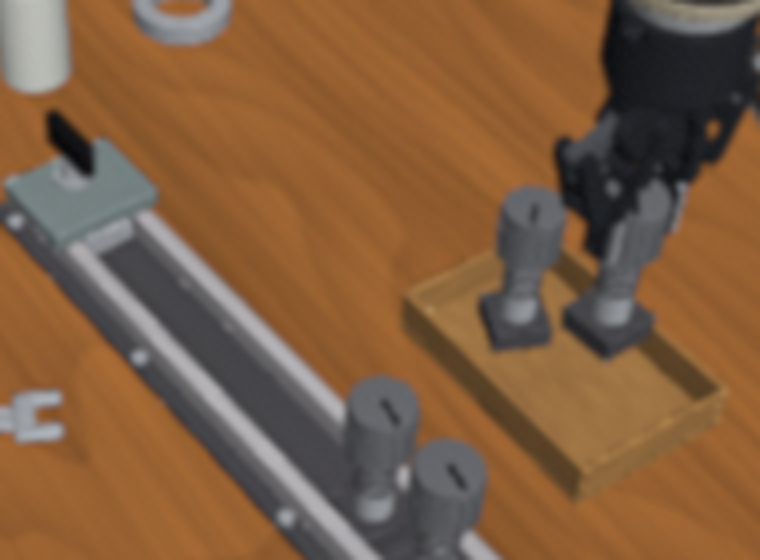

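C hangs over the free half of the tray. Its head at (608,318) in the crop is still about 70 mm up, and D is untouched. Lowering.

Request:
{"method": "carry_out", "body": {
  "motion": [
    [1,-1,10,0,0.085],
    [1,-1,25,0,0.085],
    [1,-1,42,0,0.085],
    [1,-1,56,0,0.085],
    [1,-1,63,0,0.085]
  ]
}}

```text
time_s: 22.5
ee_pos: [418.9, 114.2, 84.5]
tcp_rot: [[-0.063, 0.998, -0.001], [0.998, 0.063, -0.001], [-0.001, -0.001, -1.0]]
ft_force: [-0.5, 0.4, -3.1]
finger_gap: 39.4
```

Request:
{"method": "carry_out", "body": {
  "motion": [
    [0,0,2,0,0.085],
    [0,0,4,0,0.085],
    [0,0,5,0,0.085],
    [0,0,5,0,0.085]
  ]
}}

```text
time_s: 22.83
ee_pos: [419.0, 115.0, 81.3]
tcp_rot: [[-0.064, 0.998, 0.001], [0.998, 0.064, 0.0], [0.0, 0.001, -1.0]]
ft_force: [0.1, 0.5, -3.1]
finger_gap: 39.5
```

```bash
python3 -c "
from h import *
go(418,116,77,4); print(telemetry.read_state()['ft_force'])
im=save('scene','s16',(350,140,460,260),4.5)"
```

```text
t 22.83 pos [419.  115.   81.3] jaw yaw 3.7 gap 39.5 -> shift [ 1.1 -1.   4.3] turn -0.3
[ 0.06023574  0.53820752 -3.08134771]
```

View pics/s16.png

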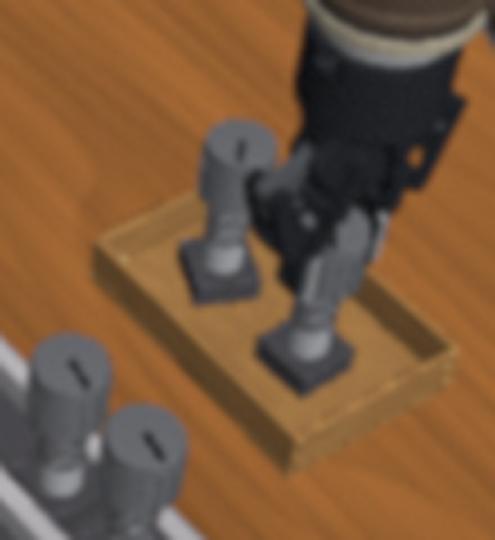

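C is inside the tray, with its head at (305,350) in the crop and a few mm above the floor. I'll lower it the last bit.

Request:
{"method": "carry_out", "body": {
  "motion": [
    [0,0,1,0,0.085],
    [0,0,1.5,0,0.085],
    [0,0,1.5,0,0.085]
  ]
}}

```text
time_s: 23.13
ee_pos: [418.6, 115.1, 79.6]
tcp_rot: [[-0.064, 0.998, 0.0], [0.998, 0.064, 0.0], [0.0, 0.0, -1.0]]
ft_force: [0.5, 0.2, -2.4]
finger_gap: 39.4
```

Request:
{"method": "carry_out", "body": {
  "motion": [
    [0,0,0.5,0,0.085],
    [0,0,1,0,0.08],
    [0,0,1,0,0.08]
  ]
}}

```text
time_s: 23.38
ee_pos: [418.8, 115.2, 79.4]
tcp_rot: [[-0.064, 0.998, 0.0], [0.998, 0.064, 0.001], [0.001, 0.0, -1.0]]
ft_force: [-4.6, -0.5, 17.8]
finger_gap: 39.5
```

Contact. Releasing.

Request:
{"method": "carry_out", "body": {
  "motion": [
    [0,0,-0.5,0,0.07],
    [0,0,-0.5,0,0.05],
    [0,0,-0.5,0,0.0],
    [0,0,-0.5,0,-0.2],
    [0,0,-0.5,0,-0.4]
  ]
}}

```text
time_s: 23.8
ee_pos: [418.6, 115.0, 78.9]
tcp_rot: [[-0.064, 0.998, 0.0], [0.998, 0.064, 0.0], [-0.0, 0.0, -1.0]]
ft_force: [0.2, 1.8, 0.2]
finger_gap: 59.4
```

Request:
{"method": "carry_out", "body": {
  "motion": [
    [0,0,0,0,-0.4],
    [0,0,-25,0,-0.4],
    [0,0,-60,0,-0.4],
    [0,0,-100,0,-0.4],
    [0,0,-120,0,-0.4]
  ]
}}

```text
time_s: 24.22
ee_pos: [419.8, 114.6, 202.2]
tcp_rot: [[-0.063, 0.998, 0.003], [0.998, 0.063, 0.001], [0.001, 0.003, -1.0]]
ft_force: [0.8, 0.7, -0.2]
finger_gap: 59.6
```

```bash
python3 -c "
from h import *
go(616,-215,200,94); print(telemetry.read_state()['ft_force'],telemetry.read_state()['joints'])
im=save('scene','s17',(270,120,460,260),4)"
```

```text
t 24.22 pos [419.8 114.6 202.2] jaw yaw 3.6 gap 59.6 -> shift [-341.3  175.1    2.5] turn -90.4
[ 0.82229604  0.71402812 -0.1825051 ] [-0.96714494  0.15952814  0.66912923  2.09121019 -0.12369652  0.92541053
 -0.16704184]
```

View pics/s17.png

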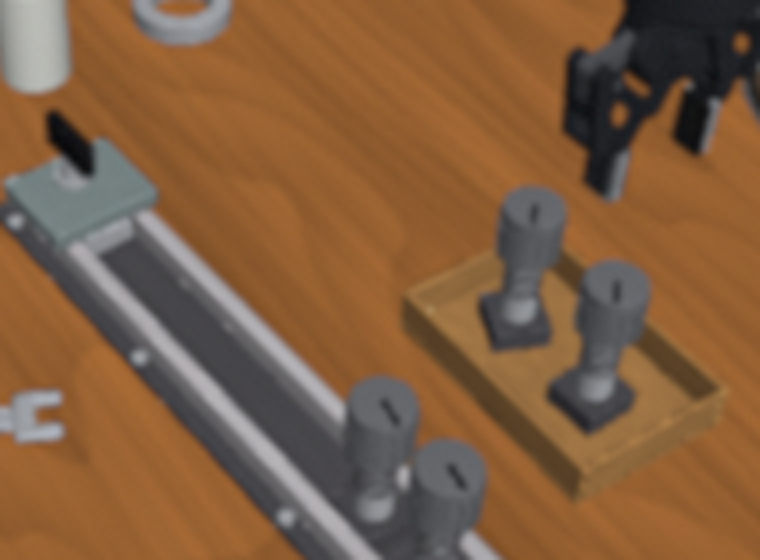

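Both loose bolts, D at (520,270) and C at (598,335), stand in the tray, and the tray is unmoved. Next I'll move over the clamp bar and check the hand's width with the jaws near the bar's thickness.

Request:
{"method": "carry_out", "body": {
  "motion": [
    [-341,175,0,0,0.7],
    [-341,175,0,0,0.7],
    [-341,175,0,0,0.7],
    [-341,175,0,0,0.7],
    [-341,175,0,0,0.7]
  ]
}}

```text
time_s: 24.68
ee_pos: [526.0, -65.4, 198.7]
tcp_rot: [[-0.065, 0.998, 0.0], [0.998, 0.065, 0.0], [0.0, 0.0, -1.0]]
ft_force: [1.0, -0.4, 0.8]
finger_gap: 12.9
```

```bash
python3 -c "
from h import *
go(616,-215,200,4)"
```

```text
t 24.68 pos [526.  -65.4 198.7] jaw yaw 3.7 gap 12.9 -> shift [-155.1   80.1   -1.3] turn -0.3
```

Request:
{"method": "carry_out", "body": {
  "motion": [
    [-150,80,0,0,0.7],
    [-150,80,0,0,0.7],
    [-150,80,0,0,0.7],
    [-150,80,0,0,0.7],
    [-150,80,0,0,0.7]
  ]
}}

```text
time_s: 25.1
ee_pos: [615.9, -216.9, 198.4]
tcp_rot: [[-0.057, 0.998, 0.001], [0.998, 0.057, -0.005], [-0.006, 0.0, -1.0]]
ft_force: [-2.0, 0.0, -0.5]
finger_gap: 12.6
```

```bash
python3 -c "
from h import *
go(616,-215,130,4)
im=save('scene','s18',(240,40,400,200),4)"
```

```text
t 25.1 pos [ 615.9 -216.9  198.4] jaw yaw 3.3 gap 12.6 -> shift [ 2.2  0.2 68.4] turn -0.7
```

View pics/s18.png

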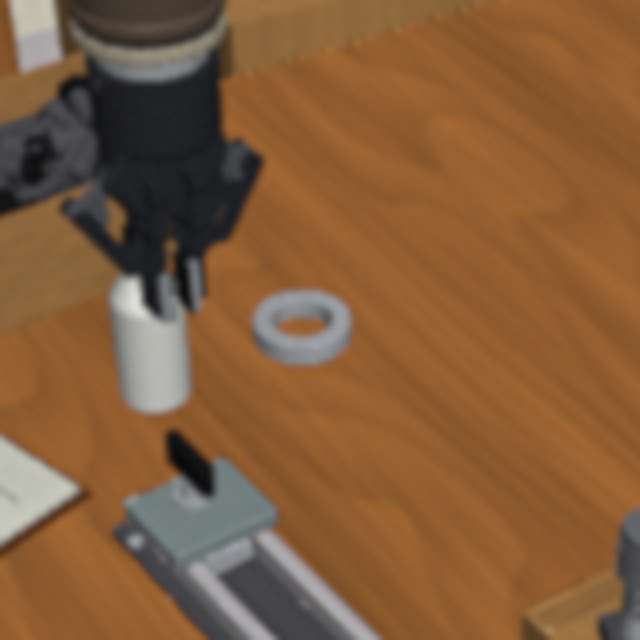

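With the jaws at 12 mm, the knuckles at (70,205) and (255,155) are wide only near the body. Gripping the bar high, with TCP z near 64, therefore clears the caps later. Now onto the bar at (190,463).

Request:
{"method": "carry_out", "body": {
  "motion": [
    [2,0,0,-0.7,0.06],
    [2,0,30,-0.7,0.06],
    [2,0,68,-0.7,0.06],
    [2,0,68,-0.7,0.06],
    [2,0,68,-0.7,0.06]
  ]
}}

```text
time_s: 25.57
ee_pos: [613.2, -203.9, 129.8]
tcp_rot: [[-0.079, 0.997, -0.004], [0.997, 0.079, 0.002], [0.002, -0.004, -1.0]]
ft_force: [0.1, -0.3, 1.2]
finger_gap: 40.4
```

```bash
python3 -c "
from h import *
go(616,-215,65,4)
im=save('scene','s19',(260,100,360,200),6)"
```

```text
t 25.57 pos [ 613.2 -203.9  129.8] jaw yaw 4.5 gap 40.4 -> shift [-11.4   2.2  64.7] turn 0.5
```

View pics/s19.png

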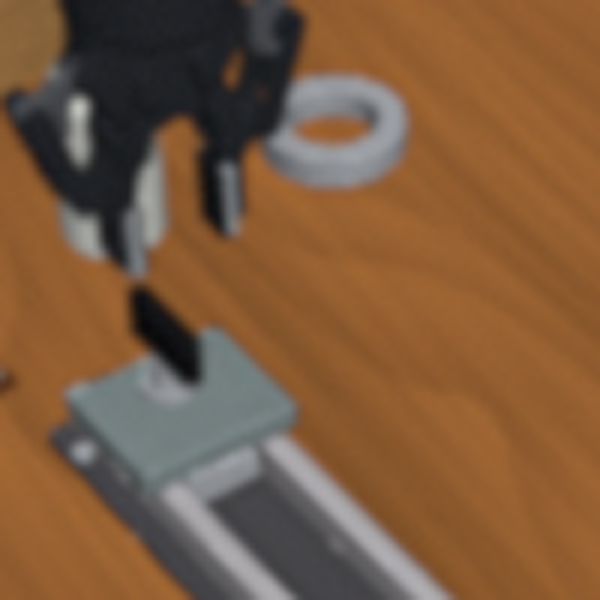

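```bash
python3 -c "
from h import *
print(pt('scene',260+167/6,100+336/6,74))
for a in ((131,288),(198,345)): print(pt('scene',260+a[0]/6,100+a[1]/6,88))"
```

```text
[ 617.3221316 -213.0831711   74.       ]
[ 622.4668052 -236.4665706   88.       ]
[ 615.17711771 -185.38486088   88.        ]
```

The bar's top edge runs from (131,288) to (198,345), putting its centre at about (617,-213). Descending.

Request:
{"method": "carry_out", "body": {
  "motion": [
    [-9,3,0,0,0.06],
    [-9,3,5,0,0.06],
    [-9,3,30,0,0.06],
    [-9,3,60,0,0.06],
    [-9,3,65,0,0.06]
  ]
}}

```text
time_s: 26.03
ee_pos: [616.8, -214.5, 63.0]
tcp_rot: [[-0.076, 0.997, -0.003], [0.997, 0.076, 0.001], [0.002, -0.003, -1.0]]
ft_force: [-1.2, 0.6, -0.4]
finger_gap: 40.3
```

Request:
{"method": "carry_out", "body": {
  "motion": [
    [0,0,0,0,0.3],
    [0,0,0,0,0.6],
    [0,0,0,0,0.75],
    [0,0,0,0,0.9],
    [0,0,0,0,0.9]
  ]
}}

```text
time_s: 26.45
ee_pos: [617.1, -216.2, 67.7]
tcp_rot: [[-0.075, 0.997, -0.001], [0.997, 0.075, -0.0], [-0.0, -0.001, -1.0]]
ft_force: [-7.1, 0.6, 4.2]
finger_gap: 10.9
```

```bash
python3 -c "
from h import *
go(617,-213,64,4);print(telemetry.read_state()['ft_force'])
im=save('scene','s20',(260,100,360,200),6)"
```

```text
t 26.45 pos [ 617.1 -216.2   67.7] jaw yaw 4.3 gap 10.9 -> shift [3.2 0.1 3.7] turn 0.3
[-7.14251536  0.60783069  4.2130399 ]
```

View pics/s20.png

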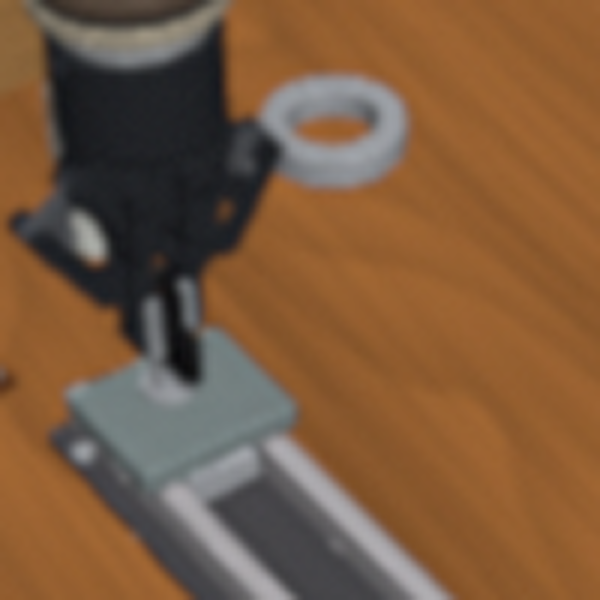

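```bash
python3 -c "
from h import *
for z in(43,47): print(pt('scene',260+165/6,100+382/6,z),pt('top',407.1,189.9,z))
print(pt('top',409.2,189,88), pt('top',388.6,189,43),pt('top',416.6,189,43))"
```

```text
[ 618.41860433 -217.70108856   43.        ] [ 616.22863865 -217.40451171   43.        ]
[ 620.27066656 -213.56351281   47.        ] [ 615.94181197 -216.71455828   47.        ]
[ 615.30724334 -214.77415305   88.        ] [ 617.67397615 -170.39983672   43.        ] [ 618.95535905 -241.51345816   43.        ]
```

The bar is gripped at its middle, and several estimates put the axis at y ≈ -215.5 (TCP at -216). Backing off anticlockwise.

Request:
{"method": "carry_out", "body": {
  "motion": [
    [0,0,0,-5,0.9],
    [0,0,0,-10,0.9],
    [0,0,0,-15,0.9],
    [0,0,0,-20,0.9],
    [0,0,0,-25,0.9]
  ]
}}

```text
time_s: 26.92
ee_pos: [617.5, -216.0, 67.7]
tcp_rot: [[-0.493, 0.87, -0.0], [0.87, 0.493, -0.0], [-0.0, -0.0, -1.0]]
ft_force: [-5.2, 0.4, 0.9]
finger_gap: 10.8
```

Request:
{"method": "carry_out", "body": {
  "motion": [
    [0,0,0,-6,0.9],
    [0,0,0,-12,0.9],
    [0,0,0,-18,0.9],
    [0,0,0,-24,0.9],
    [0,0,0,-30,0.9]
  ]
}}

```text
time_s: 27.33
ee_pos: [617.9, -215.6, 67.7]
tcp_rot: [[-0.863, 0.506, 0.0], [0.506, 0.863, -0.0], [-0.0, -0.0, -1.0]]
ft_force: [-3.6, 2.4, 0.8]
finger_gap: 10.3
```

Request:
{"method": "carry_out", "body": {
  "motion": [
    [0,0,0,-6,0.9],
    [0,0,0,-12,0.9],
    [0,0,0,-16,0.9],
    [0,0,0,-16,0.9]
  ]
}}

```text
time_s: 27.67
ee_pos: [618.1, -215.5, 67.7]
tcp_rot: [[-0.968, 0.25, 0.0], [0.25, 0.968, 0.0], [-0.0, 0.0, -1.0]]
ft_force: [-6.0, 2.5, 5.5]
finger_gap: 10.5
```

```bash
python3 -c "
from h import *
go(617,-213,64,4);s=telemetry.read_state();print(s['ft_force'],s['wrist_torque'],s['joints'])
im=save('scene','s21',(260,100,360,200),6)"
```

```text
t 27.67 pos [ 618.1 -215.5   67.7] jaw yaw 75.5 gap 10.5 -> shift [1.6 2.1 3.7] turn 71.5
[-5.9541741   2.46663808  5.47298461] [0.57885028 1.14827403 0.10985822] [ 0.08568032  0.65075474  0.2593489   1.67612649 -0.21017439  0.84174184
  1.75311992]
```

View pics/s21.png

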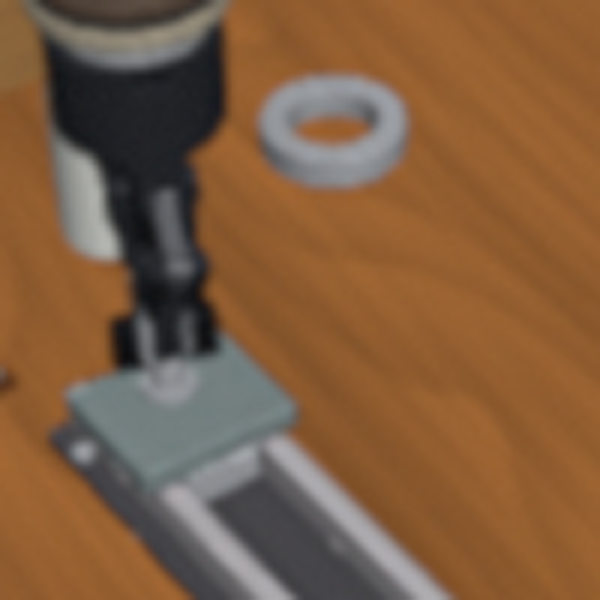

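The bar followed the hand: its ends are now at about (120,340) and (205,335), and the jaw turned 71° in total. I'll slide the follower along the rail.

Request:
{"method": "carry_out", "body": {
  "motion": [
    [3,9,0,0,0.9],
    [10,30,0,0,0.9],
    [19,57,0,0,0.9],
    [28.5,85.5,0,0,0.9],
    [38,114,0,0,0.9]
  ]
}}

```text
time_s: 28.13
ee_pos: [609.8, -98.2, 67.6]
tcp_rot: [[-0.966, 0.259, 0.001], [0.259, 0.966, -0.004], [-0.002, -0.003, -1.0]]
ft_force: [-5.8, -6.9, 7.2]
finger_gap: 10.6
```

```bash
python3 -c "
from h import *
go(617,-213,64,4);s=telemetry.read_state();print(s['ft_force'],s['ft_force']@AY)
im=save('scene','s22',(260,100,420,260),4)"
```

```text
t 28.13 pos [609.8 -98.2  67.6] jaw yaw 75.0 gap 10.6 -> shift [ -36.7 -109.     4.1] turn 71.0
[-5.76964509 -6.93301724  7.1970207 ] 6.234176129153305
```

View pics/s22.png

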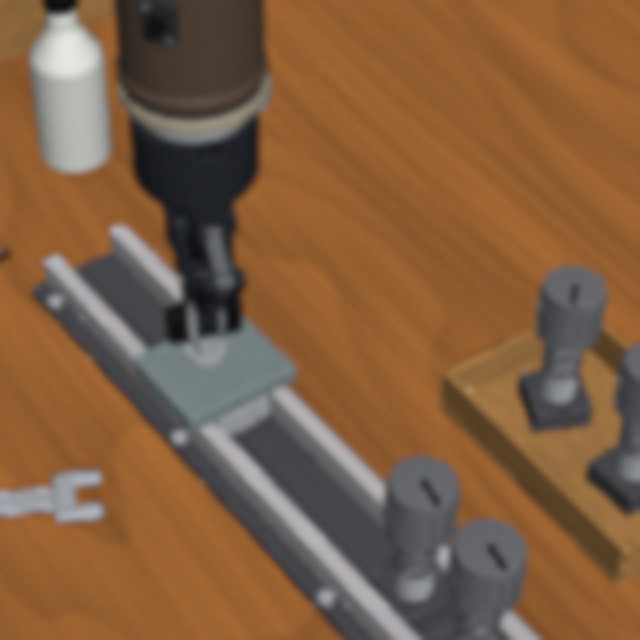

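The follower is now mid-rail at (215,370) and sliding well. Continuing.

Request:
{"method": "carry_out", "body": {
  "motion": [
    [5,14,0,0,0.9],
    [13,38,0,0,0.9],
    [23,66,0,0,0.9],
    [31,91,0,0,0.9],
    [38,111,0,0,0.9]
  ]
}}

```text
time_s: 28.6
ee_pos: [601.3, 21.5, 67.6]
tcp_rot: [[-0.967, 0.256, 0.001], [0.256, 0.967, -0.002], [-0.001, -0.001, -1.0]]
ft_force: [-4.7, -6.1, 6.6]
finger_gap: 11.1
```

Request:
{"method": "carry_out", "body": {
  "motion": [
    [0,0,0,0,0.9],
    [0,0,0,0,0.9]
  ]
}}

```text
time_s: 28.77
ee_pos: [601.2, 24.6, 67.6]
tcp_rot: [[-0.968, 0.252, -0.0], [0.252, 0.968, 0.002], [0.0, 0.002, -1.0]]
ft_force: [-8.9, 3.7, 9.0]
finger_gap: 10.5
```

```bash
python3 -c "
from h import *
go(617,-213,64,4);s=telemetry.read_state();print(s['ft_force'],s['ft_force']@AX,s['ft_force']@AY,s['tcp_rot'][:,:2].T@AX,s['joints'][6])
im=save('scene','s23',(290,140,430,300),4)"
```

```text
t 28.77 pos [601.2  24.6  67.6] jaw yaw 75.4 gap 10.5 -> shift [ -75.3 -225.9    3.2] turn 71.4
[-8.92049511  3.68278485  9.01226004] 4.2894603269896106 8.64497376784753 [0.31847792 0.94791094] 1.3813579130159157
```

View pics/s23.png

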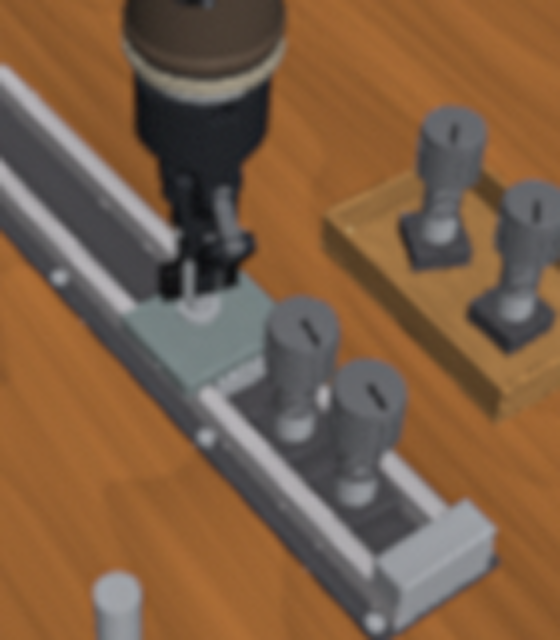

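The follower is about 26 mm from B's head and nothing is out of place. Continuing more slowly.

Request:
{"method": "carry_out", "body": {
  "motion": [
    [3,7,0,0,0.9],
    [6,17,0,0,0.9],
    [10,27,0,0,0.9],
    [13,36,0,0,0.9],
    [15,42,0,0,0.9]
  ]
}}

```text
time_s: 29.23
ee_pos: [598.2, 64.9, 67.6]
tcp_rot: [[-0.967, 0.256, 0.002], [0.256, 0.967, -0.002], [-0.002, -0.001, -1.0]]
ft_force: [-4.1, -6.5, 8.0]
finger_gap: 10.5
```

Request:
{"method": "carry_out", "body": {
  "motion": [
    [1.6,5,0,0,0.9],
    [4,12,0,0,0.9],
    [6.4,19,0,0,0.9],
    [6.4,19,0,0,0.9]
  ]
}}

```text
time_s: 29.57
ee_pos: [596.8, 85.4, 67.6]
tcp_rot: [[-0.967, 0.256, 0.002], [0.256, 0.967, -0.001], [-0.002, -0.001, -1.0]]
ft_force: [-4.2, -4.2, 8.8]
finger_gap: 10.3
```

```bash
python3 -c "
from h import *
O=np.array([588.11,208.86,0])
s=telemetry.read_state();print(s['ee_pos'],(s['ee_pos']-O)@AX+203,s['ft_force'],s['ft_force']@AX,s['ft_force']@AY,s['tcp_rot'][:,:2].T@AX,s['joints'][6])
im=save('scene','s24',(310,170,430,300),4.6)"
```

```text
[596.80844747  85.40274068  67.63291666] 79.23884522619913 [-4.19540513 -4.17717626  8.81709879] -3.8776680815937947 4.473561315882431 [0.32182574 0.94678032] 1.2753928259991005
```

View pics/s24.png

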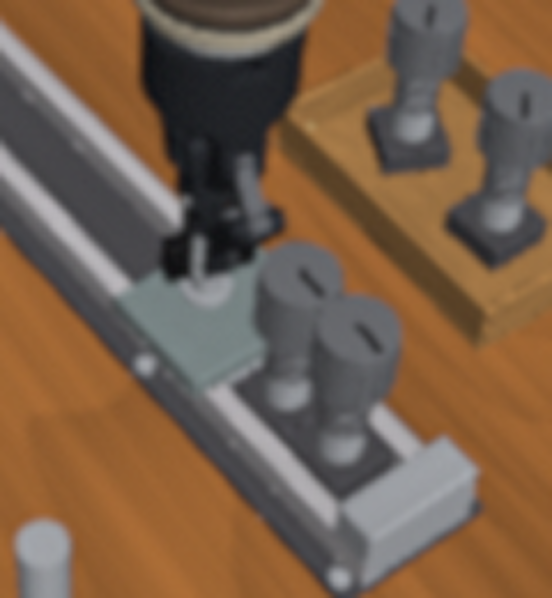

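B has joined A, and A's head still has a gap to the stop at (400,450). I'll push on in small steps and watch the force.

Request:
{"method": "carry_out", "body": {
  "motion": [
    [1.3,4,0,0,0.9],
    [2.6,8,0,0,0.9],
    [3.6,11,0,0,0.9],
    [3.6,11,0,0,0.9]
  ]
}}

```text
time_s: 29.95
ee_pos: [596.1, 95.2, 67.6]
tcp_rot: [[-0.966, 0.257, 0.001], [0.257, 0.966, -0.002], [-0.002, -0.002, -1.0]]
ft_force: [-4.4, -6.7, 8.2]
finger_gap: 10.7
```

Request:
{"method": "carry_out", "body": {
  "motion": [
    [0.7,2,0,0,0.9],
    [0.7,2,0,0,0.9]
  ]
}}

```text
time_s: 30.12
ee_pos: [596.0, 96.8, 67.6]
tcp_rot: [[-0.966, 0.257, 0.001], [0.257, 0.966, -0.003], [-0.002, -0.002, -1.0]]
ft_force: [-4.3, -7.9, 7.4]
finger_gap: 10.6
```

Request:
{"method": "carry_out", "body": {
  "motion": [
    [0.7,2,0,0,0.9],
    [0.7,2,0,0,0.9]
  ]
}}

```text
time_s: 30.28
ee_pos: [595.9, 98.8, 67.6]
tcp_rot: [[-0.966, 0.258, 0.002], [0.258, 0.966, -0.003], [-0.002, -0.002, -1.0]]
ft_force: [-4.1, -8.9, 8.5]
finger_gap: 10.9
```

```bash
python3 -c "
from h import *
O=np.array([588.11,208.86,0])
s=telemetry.read_state();print(s['ee_pos'],(s['ee_pos']-O)@AX+203,s['ft_force'],s['ft_force']@AX,s['ft_force']@AY,s['tcp_rot'][:,:2].T@AX,s['joints'][6])
im=save('scene','s25',(310,170,430,300),4.6)"
```

```text
[595.86258546  98.82552359  67.62411537] 92.69467793342376 [-4.14330503 -8.88236263  8.45649903] -8.575156910376846 4.7462441170987875 [0.32360751 0.94616902] 1.2504505999209288
```

View pics/s25.png

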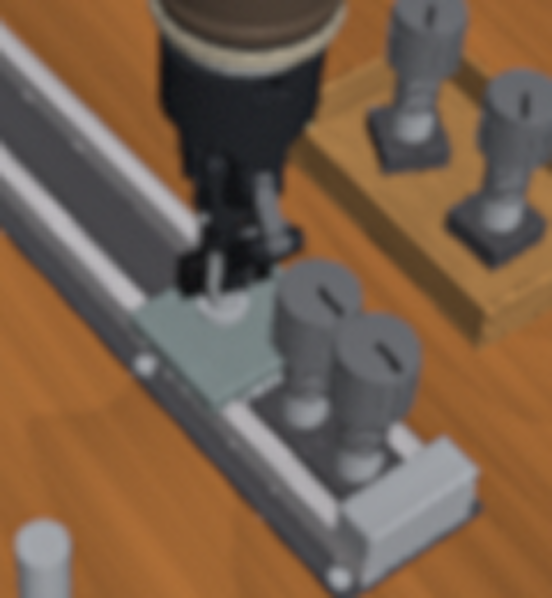

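The bolts are nearly at the stop. A few more 2 mm steps, until the force jumps.

Request:
{"method": "carry_out", "body": {
  "motion": [
    [0.7,2,0,0,0.9],
    [0.7,2,0,0,0.9]
  ]
}}

```text
time_s: 30.5
ee_pos: [595.7, 100.9, 67.6]
tcp_rot: [[-0.966, 0.258, 0.002], [0.258, 0.966, -0.003], [-0.002, -0.002, -1.0]]
ft_force: [-4.0, -9.4, 7.6]
finger_gap: 10.7
```

Request:
{"method": "carry_out", "body": {
  "motion": [
    [0.5,1.5,0,0,0.9],
    [0.5,1.5,0,0,0.9]
  ]
}}

```text
time_s: 30.67
ee_pos: [595.6, 102.0, 67.6]
tcp_rot: [[-0.966, 0.258, 0.002], [0.258, 0.966, -0.003], [-0.002, -0.003, -1.0]]
ft_force: [-4.7, -9.3, 7.2]
finger_gap: 10.6
```

Request:
{"method": "carry_out", "body": {
  "motion": [
    [0.5,1.5,0,0,0.9],
    [0.5,1.5,0,0,0.9]
  ]
}}

```text
time_s: 30.83
ee_pos: [595.6, 102.1, 67.6]
tcp_rot: [[-0.966, 0.259, 0.002], [0.259, 0.966, -0.005], [-0.003, -0.004, -1.0]]
ft_force: [-4.6, -12.6, 7.5]
finger_gap: 10.6
```

Request:
{"method": "carry_out", "body": {
  "motion": [
    [0.5,1.5,0,0,0.9],
    [0.5,1.5,0,0,0.9]
  ]
}}

```text
time_s: 31.0
ee_pos: [595.6, 102.2, 67.6]
tcp_rot: [[-0.966, 0.26, 0.002], [0.26, 0.966, -0.006], [-0.003, -0.006, -1.0]]
ft_force: [-2.7, -16.5, 8.7]
finger_gap: 10.5
```

The force rises with no further travel (along-rail position 96, expected 95), so the bolts are against each other and the stop. I'll ease the push and tighten the screw clockwise.

Request:
{"method": "carry_out", "body": {
  "motion": [
    [-0.5,-1.5,0,0,0.9],
    [-0.5,-1.5,0,6,0.9],
    [-0.5,-1.5,0,12,0.9],
    [-0.5,-1.5,0,18,0.9],
    [-0.5,-1.5,0,24,0.9]
  ]
}}

```text
time_s: 31.42
ee_pos: [595.4, 101.6, 67.6]
tcp_rot: [[-0.774, 0.634, 0.001], [0.634, 0.774, -0.005], [-0.004, -0.003, -1.0]]
ft_force: [-5.2, -14.4, 7.6]
finger_gap: 10.6
```

Request:
{"method": "carry_out", "body": {
  "motion": [
    [0,0,0,6,0.9],
    [0,0,0,12,0.9],
    [0,0,0,18,0.9],
    [0,0,0,24,0.9],
    [0,0,0,30,0.9]
  ]
}}

```text
time_s: 31.83
ee_pos: [595.0, 101.3, 67.6]
tcp_rot: [[-0.353, 0.936, 0.001], [0.936, 0.353, -0.005], [-0.005, -0.001, -1.0]]
ft_force: [-6.8, -15.8, 7.5]
finger_gap: 10.6
```

Request:
{"method": "carry_out", "body": {
  "motion": [
    [0,0,0,6,0.9],
    [0,0,0,12,0.9],
    [0,0,0,16,0.9],
    [0,0,0,16,0.9]
  ]
}}

```text
time_s: 32.17
ee_pos: [594.7, 101.3, 67.6]
tcp_rot: [[-0.082, 0.997, 0.0], [0.997, 0.082, -0.006], [-0.006, -0.0, -1.0]]
ft_force: [-8.5, -16.4, 10.4]
finger_gap: 10.5
```

```bash
python3 -c "
from h import *
O=np.array([588.11,208.86,0])
go(596,101,68,4)
s=telemetry.read_state();print((s['ee_pos']-O)@AX+203,s['ft_force'],s['ft_force']@AX,s['ft_force']@AY,s['wrist_torque'])
im=save('scene','s26',(310,170,430,300),4.6)"
```

```text
t 32.17 pos [594.7 101.3  67.6] jaw yaw 4.7 gap 10.5 -> shift [-0.4  1.3 -0.4] turn 0.7
95.19681026953752 [ -8.47817889 -16.41278369  10.41943516] -15.788398662304015 9.590313333807568 [-3.30668463  1.57907826 -0.14259259]
```

View pics/s26.png

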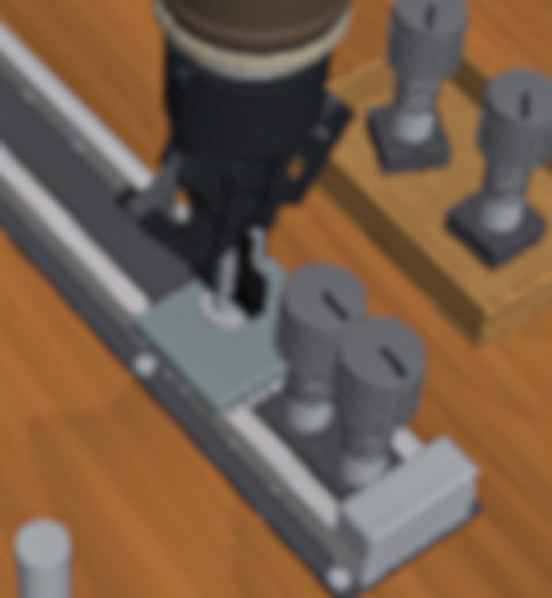

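The bar is again along the rail and the follower touches B's head. A last degree, then let go and lift.

Request:
{"method": "carry_out", "body": {
  "motion": [
    [-1,0.5,0,1,0.9],
    [-1,0.5,0,1,0.9],
    [-1,0.5,0,1,0.6],
    [-1,0.5,0,1,0.3],
    [-1,0.5,0,1,0.1]
  ]
}}

```text
time_s: 32.63
ee_pos: [596.5, 106.9, 66.9]
tcp_rot: [[-0.075, 0.997, 0.002], [0.997, 0.075, 0.001], [0.001, 0.003, -1.0]]
ft_force: [-0.3, 0.8, 0.8]
finger_gap: 38.2
```

Request:
{"method": "carry_out", "body": {
  "motion": [
    [0,0,0,0,0.1],
    [0,0,-20,0,0.1],
    [0,0,-60,0,0.1],
    [0,0,-100,0,0.1],
    [0,0,-140,0,0.1]
  ]
}}

```text
time_s: 33.05
ee_pos: [595.2, 106.5, 207.6]
tcp_rot: [[-0.076, 0.997, -0.0], [0.997, 0.076, -0.0], [-0.0, -0.0, -1.0]]
ft_force: [1.2, -0.2, 0.0]
finger_gap: 38.1
```

```bash
python3 -c "
from h import *
s=telemetry.read_state();print(s['time_s'],s['ft_force'])
im=save('scene','s27',(310,160,430,300),4.3)"
```

```text
33.05 [ 1.17738023 -0.16751076  0.04415689]
```

View pics/s27.png

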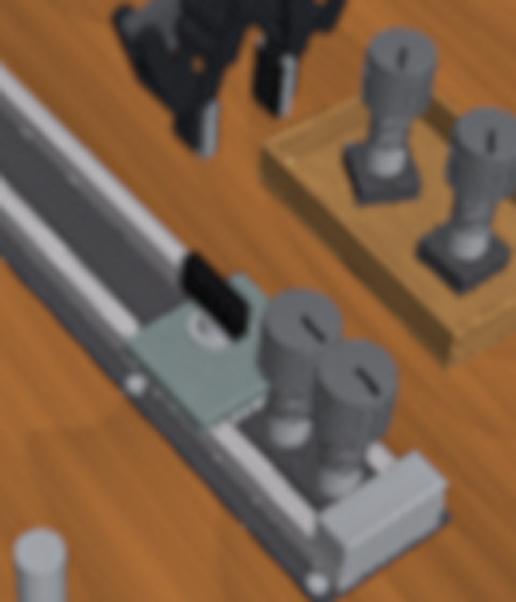

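Everything looks right here: the bar lies along the rail from (187,270) to (243,325), and the follower, B, A and stop are in line. I'll move the arm clear for a top-view check.

Request:
{"method": "carry_out", "body": {
  "motion": [
    [-344,-172,0,0,0.1],
    [-344,-172,0,0,0.1],
    [-344,-172,0,0,0.1],
    [-344,-172,0,0,0.1],
    [-344,-172,0,0,0.1]
  ]
}}

```text
time_s: 33.52
ee_pos: [516.2, -87.8, 206.3]
tcp_rot: [[-0.077, 0.997, 0.001], [0.997, 0.077, 0.0], [0.0, 0.001, -1.0]]
ft_force: [0.4, -1.2, -0.2]
finger_gap: 38.4
```

Request:
{"method": "carry_out", "body": {
  "motion": [
    [-170,-100,0,0,0.1],
    [-170,-100,0,0,0.1],
    [-170,-100,0,0,0.1],
    [-170,-100,0,0,0.1],
    [-170,-100,0,0,0.1]
  ]
}}

```text
time_s: 33.93
ee_pos: [428.4, -266.9, 206.6]
tcp_rot: [[-0.074, 0.997, 0.002], [0.997, 0.074, -0.001], [-0.001, 0.001, -1.0]]
ft_force: [0.5, -0.1, -0.1]
finger_gap: 38.2
```

```bash
python3 -c "
from h import *
s=telemetry.read_state();print(s['time_s'],s['ee_pos'])
im=save('top','t28',(215,165,335,300),4.3)
im=save('top','t28f')
im=save('scene','s28')"
```

```text
33.9333 [ 428.36149744 -266.86315519  206.58428829]
```

View pics/t28.png

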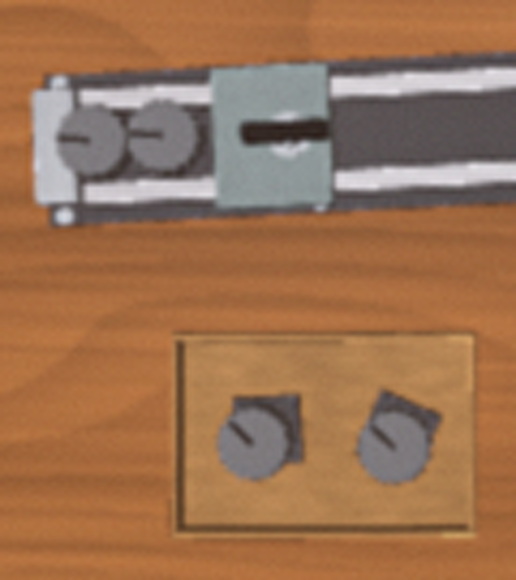

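View pics/t28f.png

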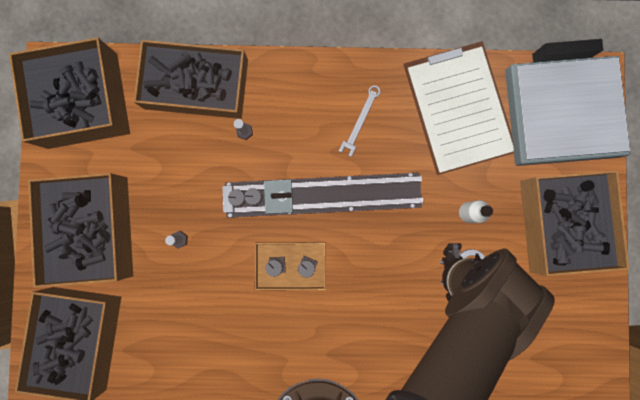

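```bash
python3 - <<'E'
from h import *
O=np.array([588.11,208.86,0])
im=cv2.imread('pics/t28f.png').astype(int); 
m=(im.max(2)<75)&(im.max(2)>0); m2=np.zeros_like(m); m2[188:204,268:294]=m[188:204,268:294]
w=np.where(m2,90-im.max(2),0).astype(float); ys,xs=np.where(m2); ww=w[m2]
cx,cy=(xs*ww).sum()/ww.sum(),(ys*ww).sum()/ww.sum(); C=np.cov(np.c_[xs,ys].T,aweights=ww); e,v=np.linalg.eigh(C); d=v[:,1]
print(cx,cy,xs.min(),xs.max())
p,q=pt('top',cx-10*d[0],cy-10*d[1],88),pt('top',cx+10*d[0],cy+10*d[1],88); 
a=np.degrees(np.arctan2(q[1]-p[1],q[0]-p[0])); print('bar angle',a%180,'rail 93.96')
for u,v_ in((92,142),(162,136)):
    r=pt('top',215+u/4.3,165+v_/4.3,120); print('cap',r.round(1),((r-O)@AX+203).round(1))
r=pt('top',(xs.min()+xs.max())/2,cy,88);print('bar ctr',((r-O)@AX+203).round(1))
E
```

```text
281.1757774140753 195.15417348608838 271 292
bar angle 94.06366147181346 rail 93.96
cap [583.9 203.3 120. ] 197.8
cap [588.  164.5 120. ] 158.8
bar ctr 92.0
```

View pics/s28.png

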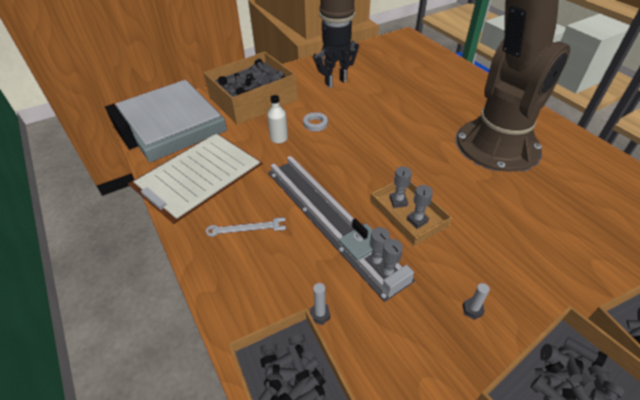

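The views show A and B about 39 mm apart against the stop, the bar within 0.1° of the rail, both loose bolts in the tray, and the bystanders in place. Handing in.

```bash
python3 -c "
from rig import job_done
print(job_done())"
```

```text
the job is handed in; nothing more can be done
None
```

The job is done and handed in at about 34 s of the 210 s allowed; the simulator reported no verdict.

- **Cap test:** Four bolts were on the rail. Each cap got a light 45° clockwise twist. The two nearest the stop came up firm after about 15°, head play included, so I judged them sound. The two nearest the follower turned the full 45° at almost no torque, so I judged them loose.
- **Rework tray:** Both loose bolts were lifted by their caps with a light grip and stand upright in the tray. The tray never moved.
- **Follower:** I backed the clamp screw off about 71° anticlockwise, then slid the follower until the force rose with no further travel. I then tightened the screw again.
- **Last checks:** In the top view the sound caps are about 39 mm apart (40 expected). The first sits at 198 mm on the rail (200 expected), within the camera's error. The bar is within about 0.1° of the rail, and the other things on the bench look unmoved.
- **Forces:** When I set the first loose bolt down, the wrist force briefly reached 37 N through the fingers. Grip force can't be read directly, so I kept it light on the caps by closing only slightly past the cap width. No crack showed in the pictures.

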